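# Press the lacquer plaques in the toggle press

## Task

Press all the red plaques (two or three) that lie on the table: if a leftover wooden packing strip lies on the press bed, put it into the small wooden box first, then lay every plaque flat on the bed, centred over its inlaid outlines, side by side, and swing the clamp handle over until the pressure bar is fully down on them. With the bar down, turn the pressure knob until the pointer stands at the mark on the brass rider, and leave them pressed like that for at least three seconds. Then swing the clamp fully back open, lay all the plaques flat side by side in the steel tray, leave the pointer at the mark, and do not disturb the other things on the table.

Things in the scene. Friction and masses are not known exactly. Their poses are not given: they have to be found in the camera images.
- press: fixed press; origin on the table under the bed's centre; x points from the bed to the clamp's hinge posts, y along the bed. Dark wood bed 115 (x, -55 to 60) x 200 (y) mm, top 20 mm up, 6 mm end stops beyond y = +-100. Grey gauge housing with knob, pointer and rider at y = -160: 62 mm wide, x -42 to 132, 24 mm high
- bed_mid (a point): centre of the bed's top face. Three inlaid brass outlines, each 39 x 51 mm, have their centres at press x = 0, y = -60, 0 and 60 from here. The shut pressure bar lies over x = 0 (24 mm wide, 176 mm long in y)
- clamp (a joint): angle of the toggle clamp, rad: 0 = shut, bar level on 14 mm plaques; 1.85 = fully open, arm leaning back. Over centre at about 1.0: its own weight carries it to either end. It turns about press y, raising the bar and lowering the handle away from the bed as it opens
- clamp_hinge (a point): centre of the clamp's hinge, 100 mm behind the bed centre in press x and 55 mm up; the hinge line runs along press y
- clamp_grip (a point): centre of the clamp handle's dark steel cross grip, a cylinder 19 mm thick and 40 mm long along press y with flat ends, 95 mm from the hinge on a 12 mm wide stem. Seen from the hinge it leans 0.35 rad towards the bed from vertical when shut, and 1.5 rad away from the bed when open (62 mm above the table)
- knob (a joint): angle of the pressure knob, rad, 0 to 5; grows clockwise seen from above. At 0 its grip bar lies along press x
- knob_grip (a point): on the knob's vertical axis at the height to grip, 61 mm above the table. The grip bar is 14 mm thick, 42 mm long and reaches from 16 mm below to 7 mm above this point
- pointer_tip (a point): tip of the dark steel pointer on the gauge housing; it slides in press +x, away from the robot, 12 mm per rad of the knob (0 to 60 mm)
- mark_tip (a point): tip of the fixed brass rider facing it, the mark; the pointer is at the mark when both tips have the same press x
- plaque_a: red lacquered wooden plaque, a flat block 36 (x) x 50 (y) x 14 (z) mm with a brass disc on both faces, 45 g; origin at the centre of the block; may be absent
- plaque_b: red lacquered wooden plaque, a flat block 36 (x) x 50 (y) x 14 (z) mm with a brass disc on both faces, 45 g; origin at the centre of the block; may be absent
- plaque_c: red lacquered wooden plaque, a flat block 36 (x) x 50 (y) x 14 (z) mm with a brass disc on both faces, 45 g; origin at the centre of the block; may be absent
- packing_a: plain pale wooden strip 22 (x) x 70 (y) x 16 (z) mm, 30 g, origin at its centre; lies on the press bed at the start, or is absent
- packing_b: plain pale wooden strip 22 (x) x 70 (y) x 16 (z) mm, 30 g, origin at its centre; lies in the wooden box from the start, or is absent
- tray: fixed shallow steel tray, 220 (x) x 120 (y) x 18 mm outside, wall and floor 4 mm; origin at the centre of its underside
- sparebox: fixed low open wooden box, 120 (x) x 100 (y) x 30 mm outside, wall and floor 5 mm; origin at the centre of its underside; home of the packing strip
- bowl: bystander: white bowl, rim 110 mm wide, 60 mm high, origin under its foot
- ink_stick: bystander: black ink stick 70 (x) x 18 x 10 mm, origin at the centre of its underside
- ink_bottle: bystander: glass jar 48 mm wide, 75 mm high, origin under its foot
- paperweight: bystander: dark steel bar 30 x 180 (y) x 16 mm, origin at the centre of its underside
- brush: bystander: writing brush 200 mm long (x), about 12 mm thick, origin under its middle
- tin: bystander: small white jar 44 mm wide, 60 mm high, origin under its foot
There are look-alikes about, which are no part of the job. Leave any blue look-alike of the plaque_a alone. What is shaped like the packing_a but blue is not meant.

How it is judged:
By the outcome, as a careful person would: the job done as asked, in the order asked, and still so for the second after the job is handed in, with the robot touching nothing.
Of plaque_a, plaque_b, plaque_c only 2 to 3 are there at a start; the rules pass over those that are not, and their reading is None.
Of packing_a, packing_b only 1 to 2 are there at a start; the rules pass over those that are not, and their reading is None.
At some moment in a run one of plaque_a, plaque_b, plaque_c may be knocked a few centimetres aside while the robot is not near it.
Once in a run the grip may slacken for a moment while it holds something.
It also fails if it takes over 210 s, if anything falls off the work surface, if the arm or the gripper's body presses on something with over 40 N, if the wrist force passes 120 N, or if a joint passes its speed limit or range.

## Robot

A 6-joint arm with a two-finger parallel gripper is mounted at the origin on the work surface. World frame = base frame: x ahead of the robot, y to its left, z up, the work surface at z = 0. Lengths are in m, angles in rad, forces in N, time in s.
With the tool pointing down it reaches from about 0.325 to 0.75 m from the base axis. Payload 7.6 kg.
Tool frame: the origin (TCP) lies at the very end of the fingers, on their centre line; the grasp point (between the pads) lies 19 mm behind it; z points along the fingers, y is the line along which they close (so a half turn about z gives the same grasp; the last joint's range is limited). The gripper opens to 85 mm and grips with 20 to 120 N. Pads are 22 mm wide; open, the fingers measure 114 mm over their backs; the gripper's body (76 mm by 85 mm) begins 54 mm behind the grasp point. The pads swing forward as they close: fully open they stand 13 mm farther back than shut.
Start: joints at [1.143, 0.052, 1.401, -0, 1.689, -0.07], TCP at [0.184, 0.492, 0.205] pointing down, gripper open.
Joint ranges: [-2.9, 2.9], [-0.91, 2.17], [0.12, 2.37], [-1.06, 4.2], [0.26, 2.73], [-2.93, 2.93]. Speed limits (rad/s): [2.57, 2.57, 3.01, 3.14, 3.14, 3.14].

## Interface

Orientations are given as a unit quaternion [w, x, y, z].
In Python, from workcell import status, vision, finish_job, spot_in, regions_of gives the robot as it stands. The module is installed in compiled form; this text tells all that it offers.
- The arm moves only by the tool drive_tool, never from a script. Its argument "commands" is a list of rows, each an object with "xyz": the shift along the tool's x, y, z in units of 500 mm (1.0 is 500 mm), a list of three; "roll": the turn about the tool's z in units of 30 degrees (1.0 is 30 degrees); "jaw": the finger opening in mm, from 0 to 85.4. In form: [{"xyz": [x, y, z], "roll": roll, "jaw": jaw}, ...]. A call has 1 to 10 rows; each row is the pose to reach, as a shift and turn from the pose commanded when the call began, along the tool's axes at that moment; what a row does not reach only later rows make up. A row lasts 1/8 s, in which the tool goes at most 62.5 mm and 10.7 degrees, less where a joint would pass 70% of its speed; a pose out of reach is approached as far as the arm can. A call with a number of a shift or a turn outside -1 to 1 is refused whole. A call with a gripper value outside its range is refused whole. The fingers move at their own pace and stop on an object; "force" is the grip in N (left out, the last holds). Time passes only in rows, so rows that repeat a pose let the fingers close. It gives the time, the measured TCP pose, the force, the opening and the grip force at its end, in the units of the state.
- status.observe(): the state, without advancing time (a new reading comes with each control period).
- vision.grab_frame(name): name is "scene" or "top" or "wrist"; returns a dict with "pixels" (420x560x3 uint8, red, green, blue), "intrinsics" (3x3 intrinsics, pixels), "rvec" (rotation vector, rad) and "tvec" (3), from world to camera coordinates, as OpenCV has them. Camera axes: x right, y down, z forward; pixel columns grow to the right and rows downward; lengths in m; the calibration is good to about 2 mm. The wrist camera is an equidistant fisheye: a pixel r from the principal point sees the ray r / f radians off the axis. A picture is of the moment at which its call begins. There is no depth.
- finish_job(): hands the job in; it is judged then, once.
Trained networks look in a picture, given as the dict that the camera call returned (one of the last four; its "shot" number tells which), for a name from the list of things; names that differ only in an ending like _2 or _b are one class to them, and where a whole thing is asked for, a point or a joint stands for the part that bears it (a point fixed in the world has none). Each returns a list of dicts, best first, with "confidence" (0 to 1); they miss things now and then, are a little off and sometimes report something else, mostly with a low value. They report only what shows in the picture. A call takes as long as a camera call. They do not tell look-alikes from the thing itself.
- spot_in(picture, target): "point" ([x, y, z] in m, in the coordinates of the camera as it stood for that picture, good to about 4 mm: the middle of the surface that is visible of it).
- regions_of(picture, target): "mask" (420x560 bool, what is visible of it).
The state is a dict: "t": time; "joints": joint angles; "qd": joint speeds; "joint_efforts": joint torques, N m; "tcp_pos": TCP position; "eef_rot": TCP orientation; "wrist_force": force on the tool from outside, world axes, zero at the start; "wrist_torque": the same for the moment, N m; "opening": opening from 0.0 (shut) to 1.0 (fully open); "grasp_force": force on a finger pad.
Only numpy, scipy, OpenCV 4.12 (cv2) and the standard library are available. Lean on these libraries where they do the work, as an engineer would, in place of code of your own. Each camera call takes 0.05 s, during which the arm holds its last target. There are 200 camera calls.

## Working session

There is one attempt and no reset: what is moved stays moved. The work goes in short steps, Python scripts to look and compute and a tool call to move; the robot and the scene stay as the last step left them, time stands still between calls to the robot, and variables do not carry over. Pictures are saved under pics/ and viewed, at most 14 in all, crops included, and the job is handed in when it is done.

Besides the shell and the picture viewer there is one more tool, called after "Emit:" as name(argument=value, ...), one argument or row to a line, values as JSON. drive_tool: Moves the arm, as the interface text tells. Its arguments: {"type":"object","properties":{"commands":{"type":"array","items":{"type":"object","properties":{"xyz":{"type":"array","items":{"type":"number","minimum":-1,"maximum":1}},"roll":{"type":"number","minimum":-1,"maximum":1},"jaw":{"type":"number"}}}},"force":{"type":"number"}},"required":["commands"]}

```bash
ls; mkdir -p pics; cat > h.py <<'E'
import numpy as np, cv2
from workcell import status, vision, finish_job, spot_in, regions_of
def cam(p):
    R=cv2.Rodrigues(np.array(p["rvec"],float))[0]; return R,np.array(p["tvec"],float).ravel(),np.array(p["intrinsics"],float)
def w(p,c):
    R,t,K=cam(p); return R.T@(np.array(c)-t)
def pix2w(p,u,v,z):
    R,t,K=cam(p); d=R.T@np.linalg.inv(K)@np.array([u,v,1.]); o=-R.T@t
    return o+d*(z-o[2])/d[2]
def proj(p,X):
    R,t,K=cam(p); c=R@np.array(X,float)+t; q=K@c; return q[:2]/q[2]
def save(p,n): cv2.imwrite("pics/"+n,cv2.cvtColor(p["pixels"],cv2.COLOR_RGB2BGR))
def rect(p,mask,z):
    cs,_=cv2.findContours(mask.astype(np.uint8),cv2.RETR_EXTERNAL,cv2.CHAIN_APPROX_NONE)
    c=max(cs,key=cv2.contourArea)[:,0,:]
    P=np.array([pix2w(p,u,v,z)[:2] for u,v in c],np.float32)*1000
    (cx,cy),(a,b),an=cv2.minAreaRect(P)
    if a>b: a,b,an=b,a,an+90   # an: direction of short side, deg
    return np.round([cx,cy,a,b,(an+90)%180-90],1)
E
python3 - <<'E'
from h import *
for n in("top","scene"):
    p=vision.grab_frame(n); save(p,n+"0.png")
    print(n,w(p,[0,0,0]).round(3))
    for k in ["plaque_a","packing_a","press","bed_mid","clamp","clamp_grip","clamp_hinge","knob_grip","pointer_tip","mark_tip","tray","sparebox"]:
        print(k,[(round(float(r["confidence"]),2),(w(p,r["point"])*1000).round().tolist()) for r in spot_in(p,k)])
print(status.observe())
E
```

```text
pics
top [0.39  0.064 0.998]
plaque_a [(0.84, [645.0, 494.0, 14.0]), (0.76, [432.0, 267.0, 8.0]), (0.72, [448.0, 387.0, 13.0]), (0.7, [506.0, 470.0, 13.0]), (0.56, [591.0, 345.0, 11.0])]
packing_a [(0.87, [351.0, -163.0, 15.0]), (0.63, [453.0, -20.0, 35.0]), (0.59, [604.0, 186.0, 24.0])]
press [(0.61, [498.0, 15.0, 24.0]), (0.47, [500.0, 306.0, 9.0])]
bed_mid [(0.56, [496.0, 13.0, 14.0])]
clamp [(0.96, [571.0, 47.0, 163.0]), (0.26, [451.0, -19.0, 28.0])]
clamp_grip [(0.59, [571.0, 45.0, 165.0]), (0.22, [590.0, 343.0, 10.0])]
clamp_hinge [(0.73, [492.0, 17.0, 20.0])]
knob_grip [(0.63, [482.0, -120.0, 38.0]), (0.61, [450.0, 387.0, 11.0]), (0.55, [338.0, 200.0, 16.0])]
pointer_tip []
mark_tip []
tray [(0.57, [484.0, -326.0, 5.0]), (0.36, [495.0, 17.0, 18.0])]
sparebox [(0.72, [654.0, 196.0, 4.0])]
scene [1.11  1.086 0.915]
plaque_a [(0.89, [647.0, 509.0, 15.0]), (0.65, [446.0, 400.0, 11.0]), (0.53, [510.0, 476.0, 11.0])]
packing_a [(0.74, [437.0, 277.0, 15.0]), (0.58, [353.0, -158.0, 13.0]), (0.47, [457.0, -1.0, 35.0]), (0.46, [611.0, 193.0, 19.0]), (0.46, [681.0, 396.0, 46.0]), (0.45, 
[... 466 characters left out ...]
nts': array([ 1.14272842e+00,  5.22207243e-02,  1.40073402e+00, -1.51911089e-05,
        1.68861085e+00, -7.02890549e-02]), 'qd': array([-4.31264851e-05,  1.72759133e-03,  8.34777005e-04, -5.11211228e-05,
        1.16822378e-03,  3.48736867e-04]), 'joint_efforts': array([-1.77461125e-04, -3.81535900e+01, -3.60312116e+01, -1.28474016e-04,
        1.31503384e-04, -1.98510367e-05]), 'tcp_pos': array([0.18383232, 0.49176973, 0.20489529]), 'eef_rot': array([1.06465000e-05, 1.77937712e-01, 9.84041752e-01, 1.12518590e-05]), 'wrist_force': array([-0.00243604, -0.81660296, -0.3368137 ]), 'wrist_torque': array([-0.02688541,  0.00137099,  0.01627989]), 'grasp_force': 0.0, 'opening': 0.9973034517183113}
```

View pics/top0.png

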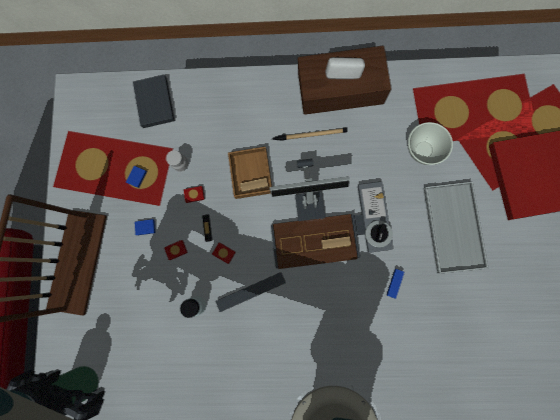

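View pics/scene0.png

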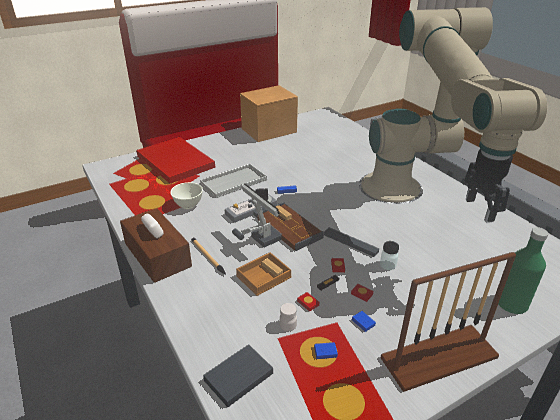

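The top view shows three red plaques at px (194,193), (176,250) and (223,253). There is a strip on the bed at (335,241) and another in the box at (254,185). The clamp is open, and the tray is at (455,226). Next I'll zoom in and measure.

```bash
python3 - <<'E'
from h import *
p=vision.grab_frame("top"); print(cam(p)[2].round(1).tolist())
im=cv2.cvtColor(p["pixels"],cv2.COLOR_RGB2BGR)
cv2.imwrite("pics/c1.png",cv2.resize(im[140:280,225:490],None,fx=3,fy=3,interpolation=cv2.INTER_CUBIC))
for k,z in [("plaque_a",.014),("packing_a",.036),("tray",.018),("sparebox",.03),("press",.02),("brush",.01),("ink_stick",.01),("paperweight",.016),("bowl",.06),("ink_bottle",.075),("tin",.06)]:
    for r in regions_of(p,k):
        m=r["mask"]; ys,xs=np.nonzero(m)
        print(k,round(float(r["confidence"]),2),[int(xs.mean()),int(ys.mean()),int(m.sum())],p["pixels"][m].mean(0).round(),rect(p,m,z))
E
```

```text
[[387.6, 0.0, 287.2], [0.0, 387.6, 211.6], [0.0, 0.0, 1.0]]
plaque_a 0.77 [223, 252, 264] [62. 26. 19.] [434.6 264.2  34.9  50.2 -34.1]
plaque_a 0.7 [145, 227, 281] [ 33.  61. 126.] [505.8 469.6  39.3  52.7   8. ]
plaque_a 0.66 [175, 249, 262] [59. 23. 16.] [446.5 388.6  35.5  50.1  23.2]
plaque_a 0.56 [136, 176, 271] [ 31.  57. 122.] [642.  497.3  39.6  49.9  65.2]
plaque_a 0.55 [194, 194, 273] [104.  42.  31.] [589.9 342.7  37.4  51.9   8.8]
packing_a 0.74 [253, 184, 264] [124. 106.  78.] [604.2 182.3  28.7  69.    8. ]
packing_a 0.55 [395, 282, 280] [ 36.  65. 131.] [ 353.8 -158.8   24.7   67.    68.3]
packing_a 0.53 [335, 242, 292] [125. 106.  78.] [453.8 -19.   25.6  71.1  10. ]
tray 0.76 [455, 227, 4449] [117. 125. 124.] [ 487.  -319.2  126.9  221.1  -85.1]
tray 0.59 [193, 306, 464] [43. 47. 49.] [303.1 339.6  49.9  67.5  25.2]
tray 0.22 [249, 170, 1603] [98. 74. 48.] [642.9 193.5 105.7 127.4 -82.9]
sparebox 0.97 [249, 170, 1682] [98. 75. 50.] [640.4 193.3 104.7 130.2 -84.2]
sparebox 0.57 [308, 183, 1207] [65. 70. 70.] [611.9  40.3 114.5 196.8 -13. ]
press 0.97 [328, 222, 7398] [71. 64. 58.] [541.5  -5.4 271.6 303.1   5.7]
press 0.58 [455, 227, 4452] [117. 125. 124.] [ 486.4 -318.   125.4  220.9  -85.1]
brush 0.58 [311, 133, 314] [120. 106.  82.] [744.7  31.9  15.4 183.7   5.8]
ink_stick 0.53 [207, 228, 166] [30. 27. 21.] [500.3 308.7  18.7  68.7 -81.4]
ink_stick 0.36 [328, 222, 7492] [71. 64. 59.] [545.7  -2.3 281.6 305.5   7.3]
paperweight 0.71 [249, 292, 862] [42. 47. 49.] [336.9 196.5  31.7 179.7  21.7]
paperweight 0.27 [254, 184, 282] [120. 103.  75.] [610.3 183.9  28.7  72.8   9.9]
bowl 0.55 [206, 226, 162] [29. 26. 20.] [496.  297.3  17.4  62.  -89.3]
ink_bottle 0.75 [193, 306, 458] [43. 46. 48.] [308.9 323.8  46.6  62.9  20.4]
tin 0.59 [177, 160, 331] [120. 122. 121.] [669.3 373.1  40.8  62.  -45.7]
```

View pics/c1.png

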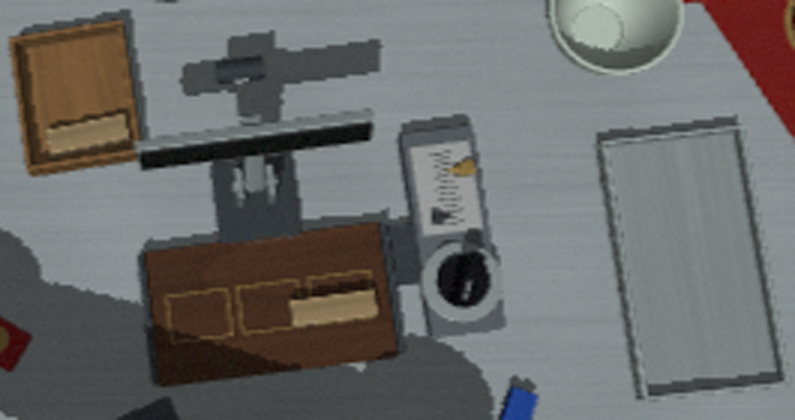

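The crop shows the bed corners at about (147,252), (382,224), (398,352) and (160,384) in crop pixels. The knob is at (463,278), the pointer at (440,215) and the rider at (460,168). The packing strip covers the middle and right outlines.

```bash
cat >> h.py <<'E'
def tool():
    s=status.observe(); q=s["eef_rot"]; from scipy.spatial.transform import Rotation as Ro
    return np.array(s["tcp_pos"]),Ro.from_quat([q[1],q[2],q[3],q[0]]).as_matrix(),s
def psi():
    p,R,s=tool(); return np.degrees(np.arctan2(R[1,1],R[0,1]))
def go(*tg,jaw=None):
    "targets: (x,y,z mm) or (x,y,z,psi deg): print shift (units of 500 mm) and roll (30 deg) from the present pose"
    p,R,s=tool(); ps=psi()
    for g in tg:
        d=R.T@(np.array(g[:3])/1000-p)/.5
        r="" if len(g)<4 else round(float(-((g[3]-ps+90)%180-90)/30),3)
        print(np.round(g,1),"->",d.round(4).tolist(),"roll",r)
# press frame
import json,os
PR=json.load(open("press.json")) if os.path.exists("press.json") else None
def pw(x,y,z=0):
    X,Y,th=PR; th=np.radians(th); return (X+x*np.cos(th)-y*np.sin(th),Y+x*np.sin(th)+y*np.cos(th),z)
def wp(X,Y):
    th=np.radians(PR[2]); a,b=X-PR[0],Y-PR[1]; return a*np.cos(th)+b*np.sin(th),-a*np.sin(th)+b*np.cos(th)
E
python3 - <<'E'
from h import *
p=vision.grab_frame("top")
cp=lambda u,v,z:pix2w(p,225+(u+.5)/3-.5,140+(v+.5)/3-.5,z)*1000
from scipy.optimize import least_squares
obs=[((147,252),(60,103)),((382,224),(60,-103)),((398,352),(-55,-103)),((160,384),(-55,103))]
P=[(cp(*a,.02)[:2],b) for a,b in obs]
for a,b in P: print(a.round(1),b)
def f(q):
    c,s=np.cos(q[2]),np.sin(q[2]); return np.concatenate([[q[0]+c*b[0]-s*b[1]-a[0],q[1]+s*b[0]+c*b[1]-a[1]] for a,b in P])
r=least_squares(f,[490,10,.1]); print(r.x[:2],np.degrees(r.x[2]),r.fun.round(1))
json.dump([r.x[0],r.x[1],float(np.degrees(r.x[2]))],open("press.json","w"))
import h; h.PR=json.load(open("press.json"))
for n,a,z in [("pointer",(440,215),.03),("rider",(455,168),.03),("knob",(463,276),.06),("grip",(240,68),.062)]:
    X=cp(*a,z); print(n,X.round(),np.round(h.wp(*X[:2]),1))
for k in [(195,0,62),(0,0,20),(0,-60,20),(0,60,20)]: print(k,np.round(h.pw(*k)))
print(psi()); go((454,-19,250,10))
go((h.pw(0,0,250)[0],h.pw(0,0,0)[1],250,10))
E
```

```text
[505.9 135. ] (60, 103)
[524.7 -64.1] (60, -103)
[417.1 -72.5] (-55, -103)
[394.9 125.9] (-55, 103)
[458.18121757  30.84728124] 5.5806316800685725 [ 2.   4.2  3.2 -1.7 -3.7 -4.5 -1.5  2.1]
pointer [ 530. -111.   30.] [  57.3 -148.4]
rider [ 569. -126.   30.] [  95.2 -166.7]
knob [ 475. -122.   60.] [   2.3 -153.3]
grip [652.  52.  62.] [195.4   2.6]
(195, 0, 62) [652.  50.  62.]
(0, 0, 20) [458.  31.  20.]
(0, -60, 20) [464. -29.  20.]
(0, 60, 20) [452.  91.  20.]
69.49982584776501
[454 -19 250  10] -> [-0.8638, -0.7676, -0.0902] roll 1.983
[458.2  30.8 250.   10. ] -> [-0.8368, -0.6713, -0.0902] roll 1.983
```

Emit:
drive_tool(
  commands=[
    {"xyz":[-0.84,-0.67,-0.19],"roll":1,"jaw":60},
    {"xyz":[-0.84,-0.67,-0.19],"roll":1,"jaw":60},
    {"xyz":[-0.84,-0.67,-0.19],"roll":1,"jaw":60},
    {"xyz":[-0.84,-0.67,-0.19],"roll":1,"jaw":60},
    {"xyz":[-0.84,-0.67,-0.19],"roll":1,"jaw":60},
    {"xyz":[-0.84,-0.67,-0.19],"roll":1,"jaw":60},
    {"xyz":[-0.84,-0.67,-0.19],"roll":1,"jaw":60},
    {"xyz":[-0.84,-0.67,-0.19],"roll":1,"jaw":60},
    {"xyz":[-0.84,-0.67,-0.19],"roll":1,"jaw":60},
    {"xyz":[-0.84,-0.67,-0.19],"roll":1,"jaw":60},
  ],
)

```text
t: 3.2
tcp_pos: [0.4609, 0.0285, 0.2999]
eef_rot: [0.0, 0.429, 0.904, -0.0]
wrist_force: [1.4, -0.1, -0.0]
opening: 0.701
grasp_force: 0.0
```

Emit:
drive_tool(
  commands=[
    {"xyz":[0,0,0],"roll":0.98},
    {"xyz":[0,0,0],"roll":0.98},
    {"xyz":[0,0,0],"roll":0.98},
    {"xyz":[0,0,0],"roll":0.98},
    {"xyz":[0,0,0],"roll":0.98},
  ],
)

```text
invalid input
```

```bash
cat >> h.py <<'E'
def fpix2w(p,u,v,z):
    R,t,K=cam(p); f=K[0,0]; d=np.array([u-K[0,2],v-K[1,2]]); r=np.hypot(*d); th=r/f
    ray=np.array([*(d/max(r,1e-9)*np.sin(th)),np.cos(th)]); D=R.T@ray; o=-R.T@t
    return o+D*(z-o[2])/D[2]
def fproj(p,X):
    R,t,K=cam(p); c=R@np.array(X,float)+t; rr=np.hypot(c[0],c[1]); th=np.arctan2(rr,c[2])
    return K[:2,2]+c[:2]/rr*th*K[0,0]
E
python3 - <<'E'
from h import *
p=vision.grab_frame("wrist"); save(p,"w1.png"); print(tool()[0],psi(),w(p,[0,0,0]),cam(p)[2].round(1).tolist())
for c in [(60,100),(60,-100),(-55,-100),(-55,100)]: print(c,fproj(p,np.array(pw(*c,20))/1000).round(1))
# rectified (orthographic) bed-plane picture, 2 px/mm, press frame as estimated, x up, y left
b=np.zeros((300,520,3),np.uint8); 
xs=np.arange(300);M=np.array([[fproj(p,np.array(pw(75-r/2*1,130-c/2,20))/1000) for c in range(520)] for r in range(300)],np.float32)
im=cv2.cvtColor(p["pixels"],cv2.COLOR_RGB2BGR); o=cv2.remap(im,M[...,0],M[...,1],cv2.INTER_CUBIC)
for y in (-60,0,60):
    cv2.drawMarker(o,(int((130-y)*2),150),(0,255,0),0,8)
cv2.imwrite("pics/bed1.png",np.vstack([cv2.resize(o,(780,450))]))
E
```

```text
[0.46022751 0.02996978 0.29974664] 39.355385358727965 [0.40866903 0.09237    0.46973516] [[325.2, 0.0, 284.8], [0.0, 325.2, 207.6], [0.0, 0.0, 1.0]]
(60, 100) [359.9 124.1]
(60, -100) [280.7 235. ]
(-55, -100) [215.2 194.6]
(-55, 100) [291.5  76.7]
```

View pics/w1.png

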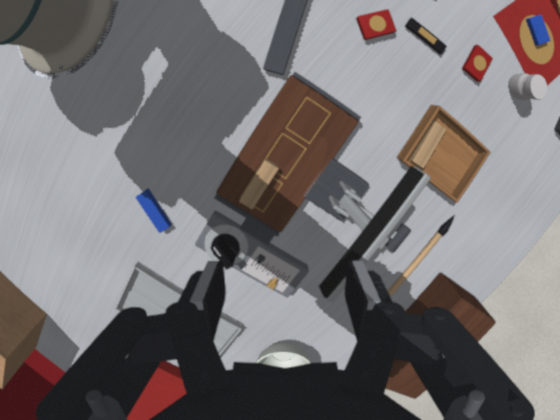

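View pics/bed1.png

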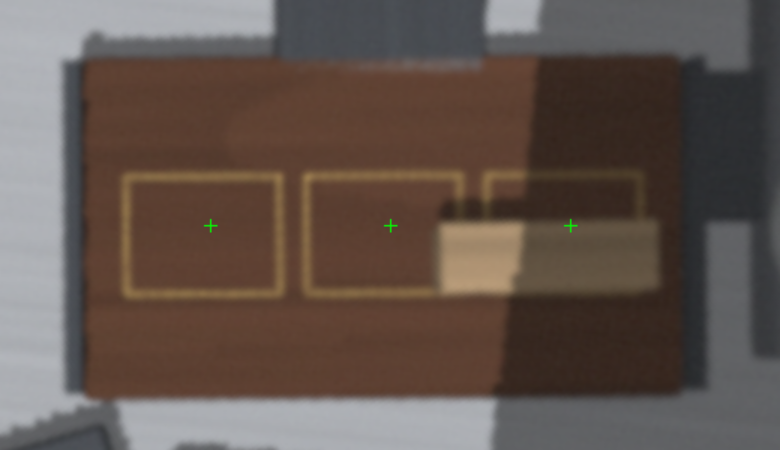

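The rectified wrist view shows the brass outlines clearly. They sit about 3 mm nearer in x and 2.3 mm more in y than my estimate, so I'm correcting the press frame and measuring the strip and plaques from this picture.

```bash
cat >> h.py <<'E'
def frect(p,mask,z):
    cs,_=cv2.findContours(mask.astype(np.uint8),cv2.RETR_EXTERNAL,cv2.CHAIN_APPROX_NONE)
    c=max(cs,key=cv2.contourArea)[:,0,:]
    P=np.array([fpix2w(p,u,v,z)[:2] for u,v in c],np.float32)*1000
    (cx,cy),(a,b),an=cv2.minAreaRect(P)
    if a>b: a,b,an=b,a,an+90
    return np.round([cx,cy,a,b,(an+90)%180-90],1)
E
python3 - <<'E'
from h import *
import h
p=vision.grab_frame("wrist")
old=list(h.PR)
px=[fproj(p,np.array(pw(75-r/3,130-c/3,20))/1000) for c,r in [(438,221),(660,219),(660,292),(438,294)]]
o=pw(-3,2.3); new=[o[0],o[1],6.0]; json.dump(new,open("press.json","w")); h.PR=new; print(new)
S=np.array([fpix2w(p,*q,.036)[:2] for q in px],np.float32)*1000
print("strip",cv2.minAreaRect(S),"press",wp(*S.mean(0)))
for k,z in [("plaque_a",.014),("packing_a",.036),("sparebox",.03),("tray",.018),("clamp_grip",.062),("knob_grip",.068)]:
    for r in regions_of(p,k):
        m=r["mask"]; ys,xs=np.nonzero(m)
        print(k,round(float(r["confidence"]),2),[int(xs.mean()),int(ys.mean()),int(m.sum())],p["pixels"][m].mean(0).round(),frect(p,m,z))
for n,a,z in [("knob",(224,247),.068),("pointer",(256,257),.026),("rider",(272,283),.026),("grip",(399,236),.065)]:
    X=fpix2w(p,*a,z)*1000; print(n,X.round(1),np.round(wp(*X[:2]),1))
im=cv2.cvtColor(p["pixels"],cv2.COLOR_RGB2BGR)
def rectify(x0,x1,y0,y1,z,s):
    M=np.array([[fproj(p,np.array(pw(x1-r/s,y1-c/s,z))/1000) for c in range(int((y1-y0)*s))] for r in range(int((x1-x0)*s))],np.float32)
    return cv2.remap(im,M[...,0],M[...,1],cv2.INTER_CUBIC)
a=rectify(-45,140,-200,-120,25,3); b=rectify(100,225,-60,60,62,3)
cv2.imwrite("pics/g1.png",np.hstack([a,np.vstack([b,np.zeros((555-375,360,3),np.uint8)])]))
E
```

```text
[np.float64(454.97176971058826), np.float64(32.844640599034264), 6.0]
strip ((451.28692626953125, -18.776077270507812), (23.466476440429688, 71.58099365234375), 6.09681510925293) press (np.float64(-9.060521547094677), np.float64(-50.95275427295682))
plaque_a 0.91 [537, 30, 445] [ 50.  75. 145.] [637.8 496.9  47.2  48.6  64.4]
plaque_a 0.62 [476, 64, 696] [137.  69.  58.] [586.6 343.7  41.8  55.9   7.3]
plaque_a 0.61 [427, 145, 773] [158. 133. 103.] [607.9 186.7  28.8  71.9  10.6]
plaque_a 0.59 [375, 25, 829] [144.  70.  57.] [433.  264.6  37.1  52.1 -30.7]
packing_a 0.83 [152, 210, 700] [ 50.  76. 142.] [ 351.9 -148.8   29.    67.4   68.1]
packing_a 0.76 [258, 183, 788] [121. 102.  80.] [450.4 -17.1  23.1  72.7   6. ]
packing_a 0.69 [426, 146, 728] [159. 134. 105.] [597.8 181.5  29.   66.1  12.6]
sparebox 0.85 [447, 154, 4168] [129.  99.  71.] [635.1 194.4 102.4 134.3 -83. ]
sparebox 0.21 [374, 230, 4374] [78. 79. 80.] [632.9  19.  123.  246.1  25. ]
tray 0.69 [375, 229, 4180] [77. 79. 80.] [639.4  17.9 125.6 249.6  25.7]
tray 0.56 [165, 301, 2806] [141. 144. 146.] [ 423.3 -318.6   98.6  136.8    4.5]
clamp_grip 0.63 [374, 229, 4268] [78. 79. 80.] [615.9  25.2 114.5 227.1  25. ]
knob_grip 0.98 [225, 249, 697] [37. 37. 39.] [ 472.1 -111.2   41.7   50.1   72.2]
knob [ 465.3 -108.7   68. ] [  -4.6 -141.9]
pointer [ 519.3 -111.8   26. ] [  48.9 -150.6]
rider [ 567.4 -132.9   26. ] [  94.5 -176.6]
grip [646.6  58.   65. ] [193.2   5. ]
```

View pics/g1.png

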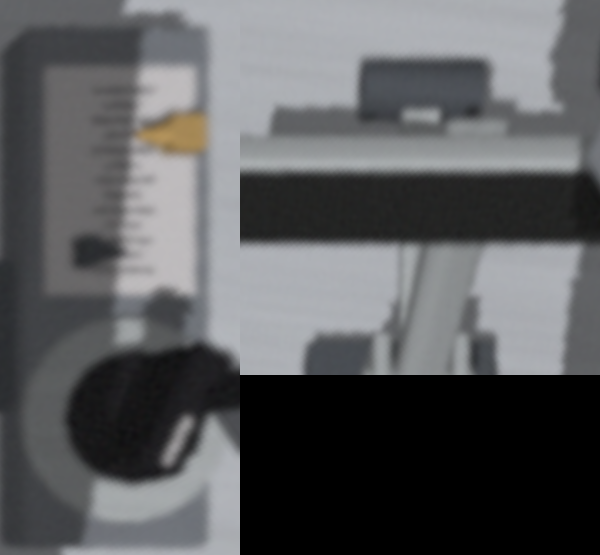

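Gauge crop: pointer tip at (125,252), rider tip at (135,134), which is 39.3 mm or about 3.28 rad of knob. The handle grip is centred near press (194,-2). First the strip goes into the box.

```bash
cat >> h.py <<'E'
def plan(*calls,start=None):
    if start is None: p,R,s=tool(); cur=[*(p*1000),psi()]
    else: cur=list(start)
    print("at",np.round(cur,1))
    for c in calls:
        a=np.radians(cur[3]); tx=np.array([-np.sin(a),np.cos(a)]); ty=np.array([np.cos(a),np.sin(a)])
        for g in c:
            g=list(g)+([cur[3]] if len(g)==3 else [])
            d=np.array(g[:2])-cur[:2]; r=-((g[3]-cur[3]+90)%180-90)/30
            print("  ",np.round(g,1).tolist(),"->",[round(float(q)/500,3) for q in (tx@d,ty@d,cur[2]-g[2])],"roll",round(float(r),2))
        rr=-((g[3]-cur[3]+90)%180-90); cur=[*g[:3],cur[3]-rr]
        print("--")
E
python3 - <<'E'
from h import *
s=(451,-18); b=(657,198)
plan([(*s,120,10)],[(*s,24,6),(*s,120,6)],[(*b,130,6.5),(*b,11,6.5)])
E
```

```text
at [459.6  31.7 300.   39.6]
   [451, -18, 120, 10] -> [-0.066, -0.077, 0.36] roll 0.99
--
   [451, -18, 24, 6] -> [0.0, 0.0, 0.192] roll 0.13
   [451, -18, 120, 6] -> [0.0, 0.0, 0.0] roll 0.13
--
   [657.0, 198.0, 130.0, 6.5] -> [0.387, 0.455, -0.02] roll -0.02
   [657.0, 198.0, 11.0, 6.5] -> [0.387, 0.455, 0.218] roll -0.02
--
```

Emit:
drive_tool(
  commands=[
    {"xyz":[-0.066,-0.077,0.2],"roll":0.4,"jaw":50},
    {"xyz":[-0.066,-0.077,0.36],"roll":0.99,"jaw":50},
    {"xyz":[-0.066,-0.077,0.36],"roll":0.99,"jaw":50},
    {"xyz":[-0.066,-0.077,0.36],"roll":0.99,"jaw":50},
    {"xyz":[-0.066,-0.077,0.36],"roll":0.99,"jaw":50},
    {"xyz":[-0.066,-0.077,0.36],"roll":0.99,"jaw":50},
  ],
)

```text
t: 4.35
tcp_pos: [0.4531, -0.0188, 0.1233]
eef_rot: [0.002, 0.643, 0.766, 0.002]
wrist_force: [0.4, 0.8, -0.5]
opening: 0.583
grasp_force: 0.0
```

Emit:
drive_tool(
  commands=[
    {"xyz":[0,0,0.1],"roll":0.13,"jaw":50},
    {"xyz":[0,0,0.192],"roll":0.13,"jaw":50},
    {"xyz":[0,0,0.192],"roll":0.13,"jaw":50},
    {"xyz":[0,0,0.192],"roll":0.13,"jaw":10},
    {"xyz":[0,0,0.192],"roll":0.13,"jaw":10},
    {"xyz":[0,0,0.192],"roll":0.13,"jaw":10},
    {"xyz":[0,0,0.192],"roll":0.13,"jaw":10},
    {"xyz":[0,0,0.192],"roll":0.13,"jaw":10},
  ],
  force=40,
)

```text
t: 5.35
tcp_pos: [0.4513, -0.019, 0.0241]
eef_rot: [0.0, 0.67, 0.743, 0.0]
wrist_force: [0.5, -0.1, 0.4]
opening: 0.12
grasp_force: 0.0
```

Emit:
drive_tool(
  commands=[
    {"xyz":[0,0,-0.1],"roll":0,"jaw":10},
    {"xyz":[0,0,-0.2],"roll":0,"jaw":10},
    {"xyz":[0,0,-0.32],"roll":0,"jaw":10},
    {"xyz":[0,0,-0.432],"roll":0,"jaw":10},
    {"xyz":[0,0,-0.432],"roll":0,"jaw":10},
    {"xyz":[0,0,-0.432],"roll":0,"jaw":10},
  ],
)

```text
t: 6.1
tcp_pos: [0.4509, -0.019, 0.2389]
eef_rot: [-0.001, 0.67, 0.743, -0.0]
wrist_force: [-0.3, 0.3, -0.8]
opening: 0.119
grasp_force: 0.0
```

```bash
python3 - <<'E'
from h import *
p=vision.grab_frame("wrist"); im=p["pixels"]; save(p,"w2.png")
p,R,s=tool(); print(s["opening"]*85.4,s["grasp_force"])
b=(657,198)
plan([(*b,240,6.5)],[(*b,11,6.5),(*b,80)])
E
```

```text
9.71637196760711 0.0
at [450.6 -19.  238.2   5.9]
   [657.0, 198.0, 240.0, 6.5] -> [0.389, 0.455, -0.004] roll -0.02
--
   [657.0, 198.0, 11.0, 6.5] -> [0.0, 0.0, 0.458] roll -0.0
   [657.0, 198.0, 80.0, 6.5] -> [0.0, 0.0, 0.32] roll -0.0
--
```

View pics/w2.png

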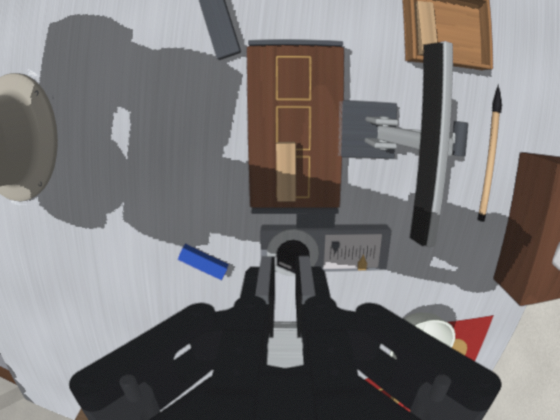

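```bash
python3 - <<'E'
from h import *
p=vision.grab_frame("wrist")
for k in ["packing_a"]:
    for r in regions_of(p,k):
        m=r["mask"]; print(round(float(r["confidence"]),2),np.argwhere(m).mean(0).round(),frect(p,m,.036),np.round(wp(*frect(p,m,.036)[:2]),1))
print("tcp pix",fproj(p,tool()[0]), tool()[0])
for r in spot_in(p,"packing_a"): print(r["confidence"],w(p,r["point"]))
t=vision.grab_frame("top")
for r in regions_of(t,"packing_a"): print("top",rect(t,r["mask"],.036))
E
```

```text
0.86 [262. 204.] [ 355.1 -148.8   30.6   67.2   70.9] [-118.3 -170.2]
0.85 [172. 286.] [452.1 -18.   22.5  71.    5.6] [ -8.2 -50.3]
0.65 [141. 432.] [623.9  28.8 125.3 262.1  21.1] [167.6 -21.7]
0.59 [ 25. 425.] [598.6 180.2  27.   68.   10.4] [158.2 131.5]
0.54 [254. 290.] [ 467.7 -124.6   36.1   44.9  -33.1] [  -3.8 -157.9]
tcp pix [284.84457581 248.54960561] [ 0.45058523 -0.01897972  0.23807195]
0.89 [ 0.34956762 -0.16071597  0.01800566]
0.88 [ 0.4522454  -0.01632118  0.03756992]
0.69 [0.6000612  0.18949587 0.02068525]
0.3 [ 0.4641403  -0.11789525  0.04096709]
top [605.  181.4  24.6  68.5   9.9]
```

Emit:
drive_tool(
  commands=[
    {"xyz":[0.002,0.002,0.12],"roll":0,"jaw":50},
    {"xyz":[0.002,0.002,0.24],"roll":0,"jaw":50},
    {"xyz":[0.002,0.002,0.36],"roll":0,"jaw":50},
    {"xyz":[0.002,0.002,0.434],"roll":0,"jaw":50},
    {"xyz":[0.002,0.002,0.434],"roll":0,"jaw":50},
    {"xyz":[0.002,0.002,0.434],"roll":0,"jaw":35},
    {"xyz":[0.002,0.002,0.434],"roll":0,"jaw":28},
    {"xyz":[0.002,0.002,0.434],"roll":0,"jaw":28},
  ],
)

```text
t: 7.4
tcp_pos: [0.453, -0.018, 0.0243]
eef_rot: [0.001, 0.67, 0.743, 0.001]
wrist_force: [0.5, -0.3, -0.5]
opening: 0.323
grasp_force: 0.0
```

```bash
python3 - <<'E'
from h import *
p=vision.grab_frame("wrist"); print(tool()[0])
im=cv2.cvtColor(p["pixels"],cv2.COLOR_RGB2BGR)
u=fproj(p,tool()[0]);print(u)
c=im[130:330,200:370].copy(); c=cv2.resize(c,None,fx=3,fy=3,interpolation=cv2.INTER_CUBIC)
cv2.imwrite("pics/w3.png",c)
for r in regions_of(p,"packing_a"): print(np.argwhere(r["mask"]).mean(0).round(),frect(p,r["mask"],.036))
E
```

```text
[ 0.45278473 -0.01802118  0.02395683]
[284.51775858 248.35978479]
[388. 180.] [ 386.2 -141.2   10.    36.7  -32.3]
[ 14. 547.] [597.4 151.8  19.6  27.2 -68.9]
[249. 282.] [451.5 -17.   22.3  73.6   6.6]
```

View pics/w3.png

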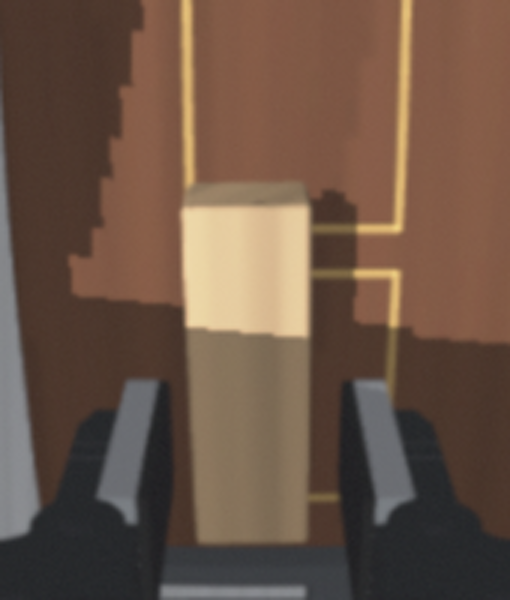

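The close-up shows the fingers over the strip, with pad tips at crop row ~380. That puts the tips about 30 mm short of the reported TCP, which explains the miss. I'll lower in guarded steps.

Emit:
drive_tool(
  commands=[
    {"xyz":[-0.002,-0.002,0.01],"roll":0,"jaw":34},
    {"xyz":[-0.002,-0.002,0.02],"roll":0,"jaw":34},
    {"xyz":[-0.002,-0.002,0.02],"roll":0,"jaw":10},
    {"xyz":[-0.002,-0.002,0.02],"roll":0,"jaw":10},
    {"xyz":[-0.002,-0.002,0.02],"roll":0,"jaw":10},
    {"xyz":[-0.002,-0.002,0.02],"roll":0,"jaw":10},
  ],
)

```text
t: 8.25
tcp_pos: [0.4513, -0.019, 0.013]
eef_rot: [0.0, 0.67, 0.743, 0.0]
wrist_force: [-0.3, -0.1, -0.4]
opening: 0.117
grasp_force: 0.0
```

```bash
python3 - <<'E'
from h import *
p,R,s=tool(); print(p,s["wrist_force"],s["opening"]*85.4,s["grasp_force"])
q=vision.grab_frame("scene"); im=cv2.cvtColor(q["pixels"],cv2.COLOR_RGB2BGR)
u=proj(q,p).round(1); print("tcp px",u,"bed below",proj(q,[p[0],p[1],.02]))
x,y=map(int,u); cv2.imwrite("pics/s3.png",cv2.resize(im[y-75:y+75,x-100:x+100],None,fx=4,fy=4,interpolation=cv2.INTER_CUBIC))
E
```

```text
[ 0.45128895 -0.01902961  0.01299554] [-0.33308319 -0.1417867  -0.43378827] 10.010838741917613 0.0
tcp px [281.9 215.3] bed below [281.93146958 213.61380976]
```

View pics/s3.png

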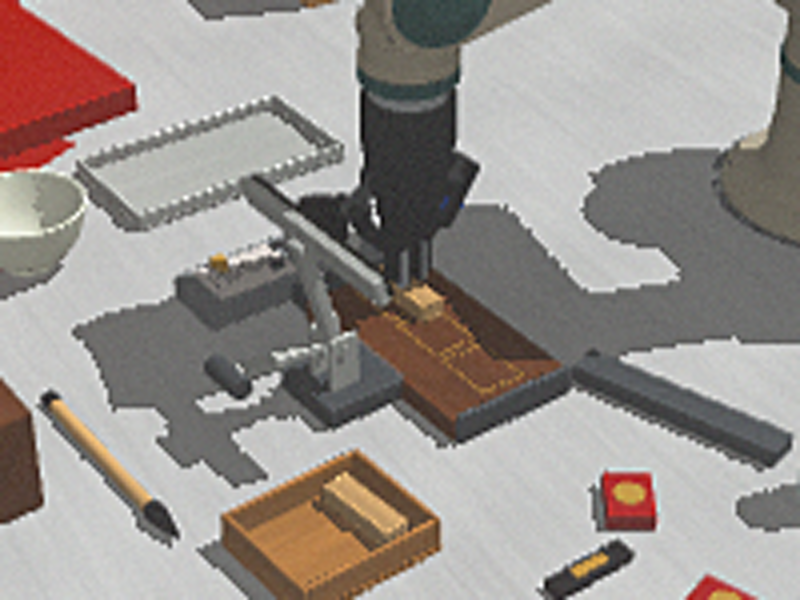

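The scene crop confirms it: with the TCP read at z = 13 mm, the closed tips (crop ~(412,283)) are above the strip, so the tips sit at least 23 mm above the reported z. I'm lowering further.

Emit:
drive_tool(
  commands=[
    {"xyz":[0,0,0],"roll":0,"jaw":36},
    {"xyz":[0,0,0],"roll":0,"jaw":36},
    {"xyz":[0,0,0],"roll":0,"jaw":36},
    {"xyz":[0,0,0.02],"roll":0,"jaw":36},
    {"xyz":[0,0,0.032],"roll":0,"jaw":36},
    {"xyz":[0,0,0.032],"roll":0,"jaw":10},
    {"xyz":[0,0,0.032],"roll":0,"jaw":10},
    {"xyz":[0,0,0.032],"roll":0,"jaw":10},
    {"xyz":[0,0,0.032],"roll":0,"jaw":10},
    {"xyz":[0,0,0.032],"roll":0,"jaw":10},
  ],
)

```text
t: 9.55
tcp_pos: [0.4513, -0.019, -0.003]
eef_rot: [0.0, 0.67, 0.743, 0.0]
wrist_force: [-0.2, -0.2, -0.4]
opening: 0.238
grasp_force: 41.4
```

```bash
python3 - <<'E'
from h import *
p,R,s=tool(); print(p,s["wrist_force"],s["opening"]*85.4,s["grasp_force"])
p=vision.grab_frame("wrist")
im=cv2.cvtColor(p["pixels"],cv2.COLOR_RGB2BGR)
cv2.imwrite("pics/w4.png",cv2.resize(im[130:330,200:370],None,fx=3,fy=3,interpolation=cv2.INTER_CUBIC))
E
```

```text
[ 0.45126635 -0.01903551 -0.00303533] [-0.22519803 -0.19056691 -0.36442904] 20.316433933883168 41.39065682888031
```

Emit:
drive_tool(
  commands=[
    {"xyz":[0,0,-0.05],"roll":0,"jaw":10},
    {"xyz":[0,0,-0.15],"roll":0,"jaw":10},
    {"xyz":[0,0,-0.27],"roll":0,"jaw":10},
    {"xyz":[0,0,-0.39],"roll":0,"jaw":10},
    {"xyz":[0,0,-0.44],"roll":0,"jaw":10},
    {"xyz":[0,0,-0.44],"roll":0,"jaw":10},
  ],
)

```text
t: 10.35
tcp_pos: [0.4521, -0.0191, 0.2189]
eef_rot: [0.002, 0.67, 0.743, 0.001]
wrist_force: [0.9, 0.3, -1.3]
opening: 0.245
grasp_force: 41.4
```

Emit:
drive_tool(
  commands=[
    {"xyz":[0.387,0.455,0],"roll":0,"jaw":10},
    {"xyz":[0.387,0.455,0],"roll":0,"jaw":10},
    {"xyz":[0.387,0.455,0],"roll":0,"jaw":10},
    {"xyz":[0.387,0.455,0],"roll":0,"jaw":10},
    {"xyz":[0.387,0.455,0],"roll":0,"jaw":10},
    {"xyz":[0.387,0.455,0],"roll":0,"jaw":10},
    {"xyz":[0.387,0.455,0],"roll":0,"jaw":10},
    {"xyz":[0.387,0.455,0],"roll":0,"jaw":10},
  ],
)

```text
t: 11.35
tcp_pos: [0.6572, 0.1958, 0.2177]
eef_rot: [0.0, 0.67, 0.742, 0.0]
wrist_force: [0.2, -0.9, -0.4]
opening: 0.242
grasp_force: 41.5
```

```bash
python3 - <<'E'
from h import *
p,R,s=tool(); print(p,s["wrist_force"],s["opening"]*85.4,s["grasp_force"])
plan([(657,198,-17,6.5)])
p=vision.grab_frame("wrist"); save(p,"w5.png")
for z in (.03,.005): 
  for dx,dy in[(60,50),(60,-50),(-60,-50),(-60,50)]:
    a=np.radians(6.5); print(z,fproj(p,[.636+(dx*np.cos(a)-dy*np.sin(a))/1e3,.194+(dx*np.sin(a)+dy*np.cos(a))/1e3,z]).round())
E
```

```text
[0.65721031 0.19580427 0.21771924] [ 0.18983162 -0.93634918 -0.37349621] 20.678904776216147 41.48634731769562
at [657.2 195.8 217.7   5.8]
   [657.0, 198.0, -17.0, 6.5] -> [0.004, 0.0, 0.469] roll -0.02
--
0.03 [319. 130.]
0.03 [318. 216.]
0.03 [217. 217.]
0.03 [211. 133.]
0.005 [317. 129.]
0.005 [316. 209.]
0.005 [221. 210.]
0.005 [216. 131.]
```

View pics/w5.png

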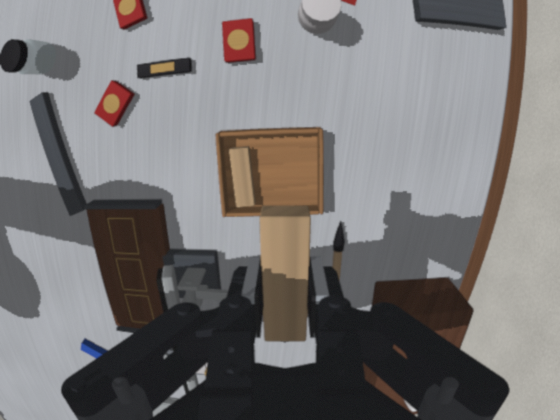

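The strip is held over the box. The box corners at (217,130), (323,128), (322,213) and (222,216) show its centre about 5 mm further in x than I had, so I'm adjusting and placing.

Emit:
drive_tool(
  commands=[
    {"xyz":[0.002,0.01,0.12],"roll":0,"jaw":10},
    {"xyz":[0.002,0.01,0.24],"roll":0,"jaw":10},
    {"xyz":[0.002,0.01,0.36],"roll":0,"jaw":10},
    {"xyz":[0.002,0.01,0.42],"roll":0,"jaw":10},
    {"xyz":[0.002,0.01,0.45],"roll":0,"jaw":10},
    {"xyz":[0.002,0.01,0.466],"roll":0,"jaw":10},
    {"xyz":[0.002,0.01,0.466],"roll":0,"jaw":10},
  ],
)

```text
t: 12.28
tcp_pos: [0.6631, 0.1983, -0.0148]
eef_rot: [0.0, 0.67, 0.742, 0.001]
wrist_force: [0.0, -0.4, 0.3]
opening: 0.244
grasp_force: 41.5
```

Emit:
drive_tool(
  commands=[
    {"xyz":[0,0,0],"roll":0,"jaw":31},
    {"xyz":[0,0,0],"roll":0,"jaw":31},
    {"xyz":[0,0,0],"roll":0,"jaw":31},
    {"xyz":[0,0,-0.08],"roll":0,"jaw":31},
    {"xyz":[0,0,-0.18],"roll":0,"jaw":31},
    {"xyz":[0,0,-0.3],"roll":0,"jaw":31},
    {"xyz":[0,0,-0.3],"roll":0,"jaw":50},
  ],
)

```text
t: 13.15
tcp_pos: [0.6654, 0.1991, 0.1421]
eef_rot: [0.004, 0.67, 0.743, 0.005]
wrist_force: [-0.2, -0.9, -0.4]
opening: 0.561
grasp_force: 0.0
```

```bash
python3 - <<'E'
from h import *
for n,f in(("top",rect),("wrist",frect)):
    p=vision.grab_frame(n)
    for k,z in(("packing_a",.021),("plaque_a",.014)):
        for r in regions_of(p,k): print(n,k,round(float(r["confidence"]),2),p["pixels"][r["mask"]].mean(0).round(),f(p,r["mask"],z))
plan([(433.5,264.5,100,-5)])
E
```

```text
top packing_a 0.8 [ 41.  69. 134.] [ 350.8 -163.1   27.2   68.7   66.3]
top packing_a 0.21 [53. 50. 46.] [543.8 -10.2 275.7 280.8   9.2]
top plaque_a 0.82 [ 30.  60. 130.] [506.  470.9  35.5  50.    2.3]
top plaque_a 0.79 [ 32.  57. 120.] [641.9 497.4  39.6  50.1  65.2]
top plaque_a 0.64 [109.  47.  35.] [445.5 388.4  38.5  53.3  22.8]
top plaque_a 0.52 [113.  45.  35.] [586.5 359.2  25.5  37.7 -63. ]
wrist packing_a 0.91 [142. 120.  93.] [608.6 187.7  25.2  72.6  10.8]
wrist packing_a 0.75 [151. 127.  98.] [662.8 200.2  23.4  71.7   6.6]
wrist packing_a 0.56 [ 47.  62. 102.] [ 334.2 -132.5   13.6   46.7  -41.8]
wrist plaque_a 0.66 [108.  41.  41.] [451.3 369.4  19.6  48.   82.1]
wrist plaque_a 0.6 [135.  65.  53.] [590.  345.   37.1  51.6   8.3]
wrist plaque_a 0.6 [122.  58.  48.] [437.4 266.8  42.3  52.8 -30.7]
wrist plaque_a 0.47 [108.  82.  59.] [640.2 192.8 110.6 128.2 -82. ]
at [661.7 198.1 131.7   5.9]
   [433.5, 264.5, 100.0, -5.0] -> [0.179, -0.44, 0.063] roll 0.36
--
```

```bash
python3 - <<'E'
from h import *
plan([(434,264.5,60,-23)],[(434,264.5,-20,-31.5)])
E
```

```text
at [661.7 198.1 131.7   5.9]
   [434.0, 264.5, 60.0, -23.0] -> [0.179, -0.439, 0.143] roll 0.96
--
   [434.0, 264.5, -20.0, -31.5] -> [0.0, 0.0, 0.16] roll 0.28
--
```

Emit:
drive_tool(
  commands=[
    {"xyz":[0.179,-0.439,0],"roll":0.96,"jaw":50},
    {"xyz":[0.179,-0.439,0],"roll":0.96,"jaw":50},
    {"xyz":[0.179,-0.439,0],"roll":0.96,"jaw":50},
    {"xyz":[0.179,-0.439,0],"roll":0.96,"jaw":50},
    {"xyz":[0.179,-0.439,0.143],"roll":0.96,"jaw":50},
    {"xyz":[0.179,-0.439,0.143],"roll":0.96,"jaw":50},
    {"xyz":[0.179,-0.439,0.143],"roll":0.96,"jaw":50},
    {"xyz":[0.179,-0.439,0.143],"roll":0.96,"jaw":50},
  ],
)

```text
t: 14.45
tcp_pos: [0.4364, 0.2651, 0.0643]
eef_rot: [0.0, 0.834, 0.552, 0.001]
wrist_force: [-0.2, -0.3, 0.6]
opening: 0.586
grasp_force: 0.0
```

Emit:
drive_tool(
  commands=[
    {"xyz":[0,0,0],"roll":0.28,"jaw":50},
    {"xyz":[0,0,0.1],"roll":0.28,"jaw":50},
    {"xyz":[0,0,0.13],"roll":0.28,"jaw":50},
    {"xyz":[0,0,0.15],"roll":0.28,"jaw":50},
    {"xyz":[0,0,0.16],"roll":0.28,"jaw":50},
    {"xyz":[0,0,0.16],"roll":0.28,"jaw":50},
  ],
)

```text
t: 15.2
tcp_pos: [0.4355, 0.2651, -0.0168]
eef_rot: [-0.0, 0.872, 0.49, 0.001]
wrist_force: [0.4, -0.5, 0.8]
opening: 0.586
grasp_force: 0.0
```

```bash
python3 - <<'E'
from h import *
p=vision.grab_frame("wrist"); t,R,s=tool(); print(t,psi(),s["wrist_force"])
im=cv2.cvtColor(p["pixels"],cv2.COLOR_RGB2BGR)
cv2.imwrite("pics/w6.png",cv2.resize(im[150:350,185:385],None,fx=3,fy=3,interpolation=cv2.INTER_CUBIC))
for r in regions_of(p,"plaque_a")[:3]: print(r["confidence"],frect(p,r["mask"],.014),np.argwhere(r["mask"]).mean(0).round())
E
```

```text
[ 0.43554922  0.26510023 -0.01667117] -31.297470422093106 [ 0.51535692  0.41429195 -0.13563879]
0.71 [434.7 268.6  35.9  53.6 -31.3] [266. 280.]
0.7 [584.3 326.9  21.   49.1  72.4] [ 15. 477.]
0.56 [444.6 390.   35.9  53.   22.3] [ 47. 159.]
```

View pics/w6.png

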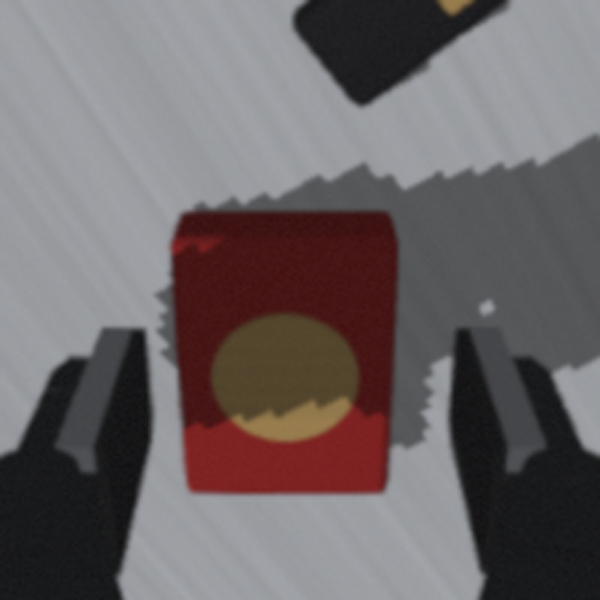

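The plaque lies between the open pads, with the pad tips still just above it. I'll shift by the measured offset (2.6, -2.5 mm) and lower guardedly.

Emit:
drive_tool(
  commands=[
    {"xyz":[0.005,-0.005,0.01],"roll":0,"jaw":50},
    {"xyz":[0.005,-0.005,0.014],"roll":0,"jaw":50},
    {"xyz":[0.005,-0.005,0.014],"roll":0,"jaw":50},
  ],
)

```text
t: 15.68
tcp_pos: [0.4339, 0.2682, -0.0248]
eef_rot: [-0.0, 0.872, 0.49, -0.0]
wrist_force: [0.2, -0.6, -0.3]
opening: 0.589
grasp_force: 0.0
```

Emit:
drive_tool(
  commands=[
    {"xyz":[0,0,0.004],"roll":0,"jaw":50},
    {"xyz":[0,0,0.006],"roll":0,"jaw":50},
    {"xyz":[0,0,0.006],"roll":0,"jaw":50},
  ],
)

```text
t: 16.05
tcp_pos: [0.4341, 0.2682, -0.0277]
eef_rot: [-0.0, 0.872, 0.49, -0.0]
wrist_force: [-0.2, -0.4, -0.3]
opening: 0.585
grasp_force: 0.0
```

Emit:
drive_tool(
  commands=[
    {"xyz":[0,0,0],"roll":0,"jaw":20},
    {"xyz":[0,0,0],"roll":0,"jaw":20},
    {"xyz":[0,0,0],"roll":0,"jaw":20},
    {"xyz":[0,0,0],"roll":0,"jaw":20},
    {"xyz":[0,0,0],"roll":0,"jaw":20},
  ],
)

```text
t: 16.68
tcp_pos: [0.4345, 0.2684, -0.0272]
eef_rot: [0.0, 0.872, 0.49, 0.0]
wrist_force: [-0.4, -0.3, 5.0]
opening: 0.41
grasp_force: 43.6
```

Gripped, with light table contact, so the tip is at about z = reported + 27.5 mm. Now I'm lifting and taking it to the bed.

```bash
python3 - <<'E'
from h import *
for y in(-60,0,60): print(np.round(pw(0,y),1))
a=pw(0,-60)
plan([(434.5,268.4,60,-31.3),(*a[:2],60,-3)],[(*a[:2],15,6),(*a[:2],-6,6)])
E
```

```text
[461.2 -26.8   0. ]
[455.   32.8   0. ]
[448.7  92.5   0. ]
at [434.5 268.4 -27.2 -31.3]
   [434.5, 268.4, 60.0, -31.3] -> [0.0, 0.0, -0.174] roll -0.0
   [461.2, -26.8, 60.0, -3.0] -> [-0.477, 0.353, -0.174] roll -0.94
--
   [461.2, -26.8, 15.0, 6.0] -> [0.0, 0.0, 0.09] roll -0.3
   [461.2, -26.8, -6.0, 6.0] -> [0.0, 0.0, 0.132] roll -0.3
--
```

Emit:
drive_tool(
  commands=[
    {"xyz":[0,0,-0.1],"roll":0,"jaw":20},
    {"xyz":[0,0,-0.174],"roll":0,"jaw":20},
    {"xyz":[-0.477,0.353,-0.174],"roll":-0.94,"jaw":20},
    {"xyz":[-0.477,0.353,-0.174],"roll":-0.94,"jaw":20},
    {"xyz":[-0.477,0.353,-0.174],"roll":-0.94,"jaw":20},
    {"xyz":[-0.477,0.353,-0.174],"roll":-0.94,"jaw":20},
    {"xyz":[-0.477,0.353,-0.174],"roll":-0.94,"jaw":20},
    {"xyz":[-0.477,0.353,-0.174],"roll":-0.94,"jaw":20},
    {"xyz":[-0.477,0.353,-0.174],"roll":-0.94,"jaw":20},
  ],
)

```text
t: 17.8
tcp_pos: [0.4605, -0.027, 0.0588]
eef_rot: [-0.001, 0.726, 0.687, -0.0]
wrist_force: [-0.5, 0.1, 0.2]
opening: 0.408
grasp_force: 40.3
```

```bash
python3 - <<'E'
from h import *
print(tool()[2]["opening"]*85.4,tool()[2]["grasp_force"])
a=pw(0,-60)
plan([(*a[:2],15,6),(*a[:2],-6,6)])
E
```

```text
34.85105919526538 40.32110095024109
at [460.5 -27.   58.8  -3.1]
   [461.2, -26.8, 15.0, 6.0] -> [0.0, 0.001, 0.088] roll -0.3
   [461.2, -26.8, -6.0, 6.0] -> [0.0, 0.001, 0.13] roll -0.3
--
```

Emit:
drive_tool(
  commands=[
    {"xyz":[0,0.001,0.06],"roll":-0.3,"jaw":20},
    {"xyz":[0,0.001,0.1],"roll":-0.3,"jaw":20},
    {"xyz":[0,0.001,0.12],"roll":-0.3,"jaw":20},
    {"xyz":[0,0.001,0.13],"roll":-0.3,"jaw":20},
    {"xyz":[0,0.001,0.13],"roll":-0.3,"jaw":20},
    {"xyz":[0,0.001,0.13],"roll":-0.3,"jaw":46},
    {"xyz":[0,0.001,0.13],"roll":-0.3,"jaw":46},
    {"xyz":[0,0.001,0.13],"roll":-0.3,"jaw":46},
    {"xyz":[0,0.001,0.02],"roll":-0.3,"jaw":46},
  ],
)

```text
t: 18.92
tcp_pos: [0.4584, -0.0269, 0.0463]
eef_rot: [-0.004, 0.67, 0.742, -0.003]
wrist_force: [1.4, 0.3, -0.6]
opening: 0.544
grasp_force: 0.0
```

Emit:
drive_tool(
  commands=[
    {"xyz":[0,0,-0.12],"roll":0,"jaw":50},
    {"xyz":[0,0,-0.24],"roll":0,"jaw":50},
    {"xyz":[0,0,-0.3],"roll":0,"jaw":50},
    {"xyz":[0,0,-0.3],"roll":0,"jaw":50},
    {"xyz":[0,0,-0.3],"roll":0,"jaw":50},
  ],
)

```text
t: 19.55
tcp_pos: [0.461, -0.0273, 0.1981]
eef_rot: [-0.001, 0.67, 0.743, -0.001]
wrist_force: [-0.5, -0.5, -0.0]
opening: 0.587
grasp_force: 0.0
```

```bash
cat >> h.py <<'E'
def rectify(p,x0,x1,y0,y1,z,s):
    im=cv2.cvtColor(p["pixels"],cv2.COLOR_RGB2BGR)
    M=np.array([[fproj(p,np.array(pw(x1-r/s,y1-c/s,z))/1000) for c in range(int((y1-y0)*s))] for r in range(int((x1-x0)*s))],np.float32)
    return cv2.remap(im,M[...,0],M[...,1],cv2.INTER_CUBIC)
def look():
    "red plaques and their pose from the wrist camera: world and press frame (bed height for those on the bed)"
    p=vision.grab_frame("wrist")
    for r in regions_of(p,"plaque_a"):
        m=r["mask"]; c=p["pixels"][m].mean(0)
        if c[0]<1.4*c[2]: continue
        q=frect(p,m,.014); b=frect(p,m,.034)
        print(round(float(r["confidence"]),2),c.round(),"table",q,"bed",b,"press",np.round(wp(*b[:2]),1),round(b[4]-PR[2],1))
    return p
E
python3 - <<'E'
from h import *
print(tool()[0]); p=look(); a=rectify(p,-60,65,-110,110,34,3); b=rectify(p,-60,65,-110,110,20,3)
im=np.vstack([a[:290],b[:290]])
cv2.imwrite("pics/b2.png",im)
plan([(446,388.5,60,22.3)])
E
```

```text
[ 0.46102507 -0.0272783   0.19810152]
0.79 [119.  53.  43.] table [461.8 -32.4  37.3  52.2   6.7] bed [461.3 -27.5  35.2  49.3   6.7] press [ -0.  -60.7] 0.7
at [460.8 -27.2 197.6   5.9]
   [446.0, 388.5, 60.0, 22.3] -> [0.83, 0.056, 0.275] roll -0.55
--
```

View pics/b2.png

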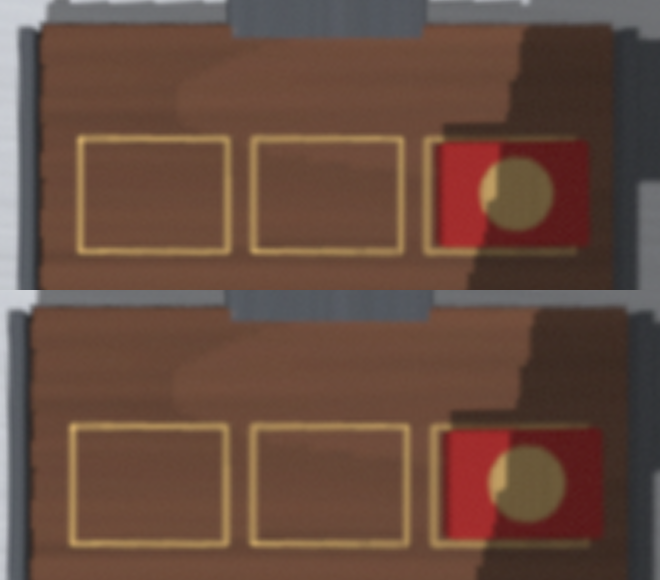

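The rectified bed view shows the frame is accurate. The plaque is centred at press (0.3,-61), inside its outline. On to the next plaque.

Emit:
drive_tool(
  commands=[
    {"xyz":[0.83,0.054,0],"roll":-0.55,"jaw":50},
    {"xyz":[0.83,0.054,0],"roll":-0.55,"jaw":50},
    {"xyz":[0.83,0.054,0],"roll":-0.55,"jaw":50},
    {"xyz":[0.83,0.054,0.1],"roll":-0.55,"jaw":50},
    {"xyz":[0.83,0.054,0.2],"roll":-0.55,"jaw":50},
    {"xyz":[0.83,0.054,0.275],"roll":-0.55,"jaw":50},
    {"xyz":[0.83,0.054,0.275],"roll":-0.55,"jaw":50},
    {"xyz":[0.83,0.054,0.275],"roll":-0.55,"jaw":50},
    {"xyz":[0.83,0.054,0.275],"roll":-0.55,"jaw":50},
    {"xyz":[0.83,0.054,0.275],"roll":-0.55,"jaw":50},
  ],
)

```text
t: 20.9
tcp_pos: [0.4461, 0.3876, 0.0623]
eef_rot: [0.0, 0.557, 0.831, 0.0]
wrist_force: [-0.8, 0.0, -0.7]
opening: 0.586
grasp_force: 0.0
```

```bash
python3 - <<'E'
from h import *
look(); plan([(445,389.5,-24,22.5)])
E
```

```text
0.76 [114.  52.  42.] table [443.2 393.1  35.7  51.5  22.7] bed [440.5 399.6  32.4  46.7  22.7] press [ 23.9 366.3] 16.7
0.71 [58. 20. 20.] table [582.4 361.5  29.4  42.5 -81.2] bed [567.  370.9  26.7  38.6 -81.2] press [146.8 324.5] -87.2
at [446.5 387.7  63.1  22.3]
   [445.0, 389.5, -24.0, 22.5] -> [0.004, -0.001, 0.174] roll -0.01
--
```

Emit:
drive_tool(
  commands=[
    {"xyz":[0.011,-0.002,0.08],"roll":0,"jaw":50},
    {"xyz":[0.011,-0.002,0.15],"roll":0,"jaw":50},
    {"xyz":[0.011,-0.002,0.176],"roll":0,"jaw":50},
    {"xyz":[0.011,-0.002,0.176],"roll":0,"jaw":50},
    {"xyz":[0.011,-0.002,0.176],"roll":0,"jaw":20},
    {"xyz":[0.011,-0.002,0.176],"roll":0,"jaw":20},
    {"xyz":[0.011,-0.002,0.176],"roll":0,"jaw":20},
    {"xyz":[0.011,-0.002,0.176],"roll":0,"jaw":20},
    {"xyz":[0.011,-0.002,0.176],"roll":0,"jaw":20},
  ],
)

```text
t: 22.12
tcp_pos: [0.444, 0.3938, -0.0238]
eef_rot: [0.001, 0.556, 0.831, 0.002]
wrist_force: [0.4, -0.1, 7.3]
opening: 0.41
grasp_force: 40.9
```

```bash
python3 - <<'E'
from h import *
print(tool()[2]["grasp_force"])
p=tool()[0]*1000; a=pw(0,0.5)
plan([(p[0],p[1],70,psi()),(*a[:2],70,6)],[(*a[:2],-4)])
E
```

```text
40.94215929508209
at [444.  393.8 -23.8  22.4]
   [444.0, 393.8, 70.0, 22.4] -> [0.0, 0.0, -0.188] roll -0.0
   [454.9, 33.3, 70.0, 6.0] -> [-0.675, -0.255, -0.188] roll 0.55
--
   [454.9, 33.3, -4.0, 6.0] -> [0.0, 0.0, 0.148] roll -0.0
--
```

Emit:
drive_tool(
  commands=[
    {"xyz":[0,0,-0.1],"roll":0,"jaw":20},
    {"xyz":[0,0,-0.188],"roll":0,"jaw":20},
    {"xyz":[-0.675,-0.255,-0.188],"roll":0.55,"jaw":20},
    {"xyz":[-0.675,-0.255,-0.188],"roll":0.55,"jaw":20},
    {"xyz":[-0.675,-0.255,-0.188],"roll":0.55,"jaw":20},
    {"xyz":[-0.675,-0.255,-0.188],"roll":0.55,"jaw":20},
    {"xyz":[-0.675,-0.255,-0.188],"roll":0.55,"jaw":20},
    {"xyz":[-0.675,-0.255,-0.188],"roll":0.55,"jaw":20},
    {"xyz":[-0.675,-0.255,-0.188],"roll":0.55,"jaw":20},
    {"xyz":[-0.675,-0.255,-0.188],"roll":0.55,"jaw":20},
  ],
)

```text
t: 23.38
tcp_pos: [0.4535, 0.0327, 0.0682]
eef_rot: [0.0, 0.67, 0.742, 0.0]
wrist_force: [-0.2, 0.1, -0.5]
opening: 0.408
grasp_force: 40.3
```

```bash
python3 - <<'E'
from h import *
s=tool()[2]; print(s["opening"]*85.4,s["grasp_force"])
a=pw(0,0.5)
plan([(*a[:2],15,6),(*a[:2],-3,6)])
E
```

```text
34.857789522556445 40.34818947315216
at [453.5  32.7  68.2   5.9]
   [454.9, 33.3, 15.0, 6.0] -> [0.001, 0.003, 0.106] roll -0.0
   [454.9, 33.3, -3.0, 6.0] -> [0.001, 0.003, 0.142] roll -0.0
--
```

Emit:
drive_tool(
  commands=[
    {"xyz":[0.001,0.002,0.07],"roll":0,"jaw":20},
    {"xyz":[0.001,0.002,0.12],"roll":0,"jaw":20},
    {"xyz":[0.001,0.002,0.135],"roll":0,"jaw":20},
    {"xyz":[0.001,0.002,0.142],"roll":0,"jaw":20},
    {"xyz":[0.001,0.002,0.142],"roll":0,"jaw":20},
    {"xyz":[0.001,0.002,0.142],"roll":0,"jaw":46},
    {"xyz":[0.001,0.002,0.142],"roll":0,"jaw":46},
    {"xyz":[0.001,0.002,0.142],"roll":0,"jaw":46},
    {"xyz":[0.001,0.002,0.05],"roll":0,"jaw":46},
  ],
)

```text
t: 24.5
tcp_pos: [0.4517, 0.033, 0.0404]
eef_rot: [-0.003, 0.67, 0.743, -0.003]
wrist_force: [0.9, 0.0, -0.0]
opening: 0.541
grasp_force: 0.0
```

Emit:
drive_tool(
  commands=[
    {"xyz":[0,0,-0.12],"roll":0,"jaw":50},
    {"xyz":[0,0,-0.24],"roll":0,"jaw":50},
    {"xyz":[0,0,-0.3],"roll":0,"jaw":50},
    {"xyz":[0,0,-0.3],"roll":0,"jaw":50},
    {"xyz":[0,0,-0.3],"roll":0,"jaw":50},
  ],
)

```text
t: 25.12
tcp_pos: [0.4539, 0.0329, 0.1916]
eef_rot: [-0.001, 0.67, 0.743, -0.001]
wrist_force: [-0.4, 1.0, 0.4]
opening: 0.586
grasp_force: 0.0
```

```bash
python3 - <<'E'
from h import *
look()
plan([(588,344,60,8)])
E
```

```text
0.75 [95. 45. 36.] table [461.5 -35.2  38.2  57.2   7. ] bed [460.5 -26.5  36.   53.9   7. ] press [ -0.7 -59.6] 1.0
0.63 [170.  78.  60.] table [455.3  27.6  38.   52.4   5.9] bed [454.7  32.6  35.8  49.4   5.9] press [-0.3 -0.2] -0.1
at [453.6  33.  191.1   5.9]
   [588, 344, 60, 8] -> [0.591, 0.331, 0.262] roll -0.07
--
```

Emit:
drive_tool(
  commands=[
    {"xyz":[0.591,0.331,0],"roll":-0.07,"jaw":50},
    {"xyz":[0.591,0.331,0],"roll":-0.07,"jaw":50},
    {"xyz":[0.591,0.331,0],"roll":-0.07,"jaw":50},
    {"xyz":[0.591,0.331,0.1],"roll":-0.07,"jaw":50},
    {"xyz":[0.591,0.331,0.2],"roll":-0.07,"jaw":50},
    {"xyz":[0.591,0.331,0.262],"roll":-0.07,"jaw":50},
    {"xyz":[0.591,0.331,0.262],"roll":-0.07,"jaw":50},
    {"xyz":[0.591,0.331,0.262],"roll":-0.07,"jaw":50},
    {"xyz":[0.591,0.331,0.262],"roll":-0.07,"jaw":50},
  ],
)

```text
t: 26.35
tcp_pos: [0.589, 0.3436, 0.0629]
eef_rot: [0.0, 0.656, 0.755, 0.001]
wrist_force: [0.4, 0.3, 0.5]
opening: 0.582
grasp_force: 0.0
```

```bash
python3 - <<'E'
from h import *
look(); plan([(588,346,-22,8)])
E
```

```text
0.69 [120.  56.  46.] table [576.8 382.3  37.   51.5   8.7] bed [576.8 386.2  33.6  46.8   8.7] press [158.1 338.7] 2.7
at [589.4 343.6  63.9   8. ]
   [588, 346, -22, 8] -> [0.005, -0.002, 0.172] roll -0.0
--
```

That plaque has been knocked aside to (577,382). I'll follow it and check again.

Emit:
drive_tool(
  commands=[
    {"xyz":[0.08,-0.014,0],"roll":-0.02,"jaw":50},
    {"xyz":[0.08,-0.014,0],"roll":-0.02,"jaw":50},
    {"xyz":[0.08,-0.014,0],"roll":-0.02,"jaw":50},
  ],
)

```text
t: 26.82
tcp_pos: [0.5766, 0.3821, 0.0629]
eef_rot: [0.0, 0.652, 0.758, 0.001]
wrist_force: [0.5, -0.6, -0.3]
opening: 0.585
grasp_force: 0.0
```

```bash
python3 - <<'E'
from h import *
look(); plan([(577,382,-22,8.5)])
E
```

```text
0.9 [120.  55.  44.] table [576.8 383.5  35.7  52.3   9.7] bed [575.7 390.8  32.5  47.6   9.7] press [157.5 343.4] 3.7
at [576.7 381.7  62.5   8.5]
   [577.0, 382.0, -22.0, 8.5] -> [0.001, 0.001, 0.169] roll 0.0
--
```

Emit:
drive_tool(
  commands=[
    {"xyz":[0.004,0.001,0.08],"roll":-0.03,"jaw":50},
    {"xyz":[0.004,0.001,0.15],"roll":-0.03,"jaw":50},
    {"xyz":[0.004,0.001,0.17],"roll":-0.03,"jaw":50},
    {"xyz":[0.004,0.001,0.17],"roll":-0.03,"jaw":50},
    {"xyz":[0.004,0.001,0.17],"roll":-0.03,"jaw":20},
    {"xyz":[0.004,0.001,0.17],"roll":-0.03,"jaw":20},
    {"xyz":[0.004,0.001,0.17],"roll":-0.03,"jaw":20},
    {"xyz":[0.004,0.001,0.17],"roll":-0.03,"jaw":20},
    {"xyz":[0.004,0.001,0.17],"roll":-0.03,"jaw":20},
  ],
)

```text
t: 28.05
tcp_pos: [0.5777, 0.3853, -0.0205]
eef_rot: [0.001, 0.646, 0.763, 0.002]
wrist_force: [0.7, -0.2, 6.3]
opening: 0.411
grasp_force: 40.5
```

```bash
python3 - <<'E'
from h import *
s=tool()[2]; print(s["opening"]*85.4,s["grasp_force"])
p=tool()[0]*1000; a=pw(0,60.5)
plan([(p[0],p[1],110,psi()),(*a[:2],110,6)],[(*a[:2],-1)])
E
```

```text
35.09465280313101 40.53550064563751
at [577.7 385.3 -20.5   9.5]
   [577.7, 385.3, 110.0, 9.5] -> [0.0, 0.0, -0.261] roll -0.0
   [448.6, 93.0, 110.0, 6.0] -> [-0.534, -0.351, -0.261] roll 0.12
--
   [448.6, 93.0, -1.0, 6.0] -> [0.0, 0.0, 0.222] roll -0.0
--
```

Emit:
drive_tool(
  commands=[
    {"xyz":[0,0,-0.1],"roll":0,"jaw":20},
    {"xyz":[0,0,-0.261],"roll":0,"jaw":20},
    {"xyz":[0,0,-0.261],"roll":0,"jaw":20},
    {"xyz":[-0.534,-0.351,-0.261],"roll":0.12,"jaw":20},
    {"xyz":[-0.534,-0.351,-0.261],"roll":0.12,"jaw":20},
    {"xyz":[-0.534,-0.351,-0.261],"roll":0.12,"jaw":20},
    {"xyz":[-0.534,-0.351,-0.261],"roll":0.12,"jaw":20},
    {"xyz":[-0.534,-0.351,-0.261],"roll":0.12,"jaw":20},
    {"xyz":[-0.534,-0.351,-0.261],"roll":0.12,"jaw":20},
    {"xyz":[-0.534,-0.351,-0.261],"roll":0.12,"jaw":20},
  ],
)

```text
t: 29.3
tcp_pos: [0.4474, 0.0922, 0.1075]
eef_rot: [0.0, 0.67, 0.742, 0.0]
wrist_force: [1.0, 0.9, -0.2]
opening: 0.408
grasp_force: 40.2
```

```bash
python3 - <<'E'
from h import *
s=tool()[2]; print(s["opening"]*85.4,s["grasp_force"])
a=pw(0,60.5)
plan([(*a[:2],0.5,6)])
E
```

```text
34.81487312487587 40.22853434085846
at [447.4  92.2 107.5   5.8]
   [448.6, 93.0, 0.5, 6.0] -> [0.001, 0.003, 0.214] roll -0.01
--
```

Emit:
drive_tool(
  commands=[
    {"xyz":[0.001,0.002,0.1],"roll":-0.01,"jaw":20},
    {"xyz":[0.001,0.002,0.17],"roll":-0.01,"jaw":20},
    {"xyz":[0.001,0.002,0.205],"roll":-0.01,"jaw":20},
    {"xyz":[0.001,0.002,0.214],"roll":-0.01,"jaw":20},
    {"xyz":[0.001,0.002,0.214],"roll":-0.01,"jaw":20},
    {"xyz":[0.001,0.002,0.214],"roll":-0.01,"jaw":46},
    {"xyz":[0.001,0.002,0.214],"roll":-0.01,"jaw":46},
    {"xyz":[0.001,0.002,0.214],"roll":-0.01,"jaw":46},
    {"xyz":[0.001,0.002,0.1],"roll":-0.01,"jaw":46},
  ],
)

```text
t: 30.42
tcp_pos: [0.4451, 0.0925, 0.0542]
eef_rot: [-0.003, 0.668, 0.744, -0.004]
wrist_force: [0.3, 0.7, 0.7]
opening: 0.539
grasp_force: 0.0
```

Emit:
drive_tool(
  commands=[
    {"xyz":[0,0,-0.12],"roll":0,"jaw":50},
    {"xyz":[0,0,-0.24],"roll":0,"jaw":50},
    {"xyz":[0,0,-0.25],"roll":0,"jaw":50},
    {"xyz":[0,0,-0.25],"roll":0,"jaw":50},
    {"xyz":[0,0,-0.25],"roll":0,"jaw":50},
  ],
)

```text
t: 31.05
tcp_pos: [0.4474, 0.0928, 0.1804]
eef_rot: [-0.001, 0.668, 0.744, -0.001]
wrist_force: [-0.1, 0.6, -0.4]
opening: 0.587
grasp_force: 0.0
```

```bash
python3 - <<'E'
from h import *
look()
a=pw(197,0)
plan([(*pw(60,100)[:2],195,36),(*a[:2],195,36)],[(*a[:2],195,66)],[(*a[:2],195,96)])
E
```

```text
0.82 [86. 40. 32.] table [463.6 -38.1  40.5  61.5   9.6] bed [462.1 -25.4  38.1  57.8   9.6] press [  1.  -58.7] 3.6
0.69 [130.  61.  47.] table [455.4  24.2  38.5  58.8   5.4] bed [454.4  33.2  36.2  55.3   5.4] press [-0.5  0.4] -0.6
0.63 [153.  70.  54.] table [449.2  87.4  38.1  54.2   6.3] bed [448.6  92.6  35.8  51.    6.3] press [-0.1 60.1] 0.3
at [447.5  92.8 180.7   6.2]
   [504.2, 138.6, 195.0, 36.0] -> [0.079, 0.123, -0.029] roll -0.99
   [650.9, 53.4, 195.0, 36.0] -> [-0.122, 0.396, -0.029] roll -0.99
--
   [650.9, 53.4, 195.0, 66.0] -> [0.0, 0.0, 0.0] roll -1.0
--
   [650.9, 53.4, 195.0, 96.0] -> [0.0, 0.0, 0.0] roll -1.0
--
```

All three plaques are on the bed and centred. Now the clamp: over to the handle, turning the jaws along press y.

Emit:
drive_tool(
  commands=[
    {"xyz":[0,0,-0.06],"roll":-0.3,"jaw":70},
    {"xyz":[0,0,-0.06],"roll":-0.5,"jaw":70},
    {"xyz":[-0.122,0.396,-0.06],"roll":-0.99,"jaw":70},
    {"xyz":[-0.122,0.396,-0.06],"roll":-0.99,"jaw":70},
    {"xyz":[-0.122,0.396,-0.06],"roll":-0.99,"jaw":70},
    {"xyz":[-0.122,0.396,-0.06],"roll":-0.99,"jaw":70},
    {"xyz":[-0.122,0.396,-0.06],"roll":-0.99,"jaw":70},
  ],
)

```text
t: 32.02
tcp_pos: [0.652, 0.0532, 0.2096]
eef_rot: [-0.002, 0.455, 0.89, -0.001]
wrist_force: [-0.1, 0.2, 0.9]
opening: 0.822
grasp_force: 0.0
```

Emit:
drive_tool(
  commands=[
    {"xyz":[0,0,0],"roll":-1,"jaw":70},
    {"xyz":[0,0,0],"roll":-1,"jaw":70},
    {"xyz":[0,0,0],"roll":-1,"jaw":70},
    {"xyz":[0,0,0],"roll":-1,"jaw":70},
  ],
)

```text
t: 32.52
tcp_pos: [0.6508, 0.054, 0.2127]
eef_rot: [-0.0, 0.209, 0.978, 0.0]
wrist_force: [-0.7, 0.4, 1.5]
opening: 0.819
grasp_force: 0.0
```

Emit:
drive_tool(
  commands=[
    {"xyz":[0,0,0],"roll":-1,"jaw":70},
    {"xyz":[0,0,0],"roll":-1,"jaw":70},
    {"xyz":[0,0,0],"roll":-1,"jaw":70},
    {"xyz":[0,0,0],"roll":-1,"jaw":70},
  ],
)

```text
t: 33.02
tcp_pos: [0.6512, 0.0539, 0.2126]
eef_rot: [0.0, -0.05, 0.999, 0.0]
wrist_force: [0.1, -0.1, -0.0]
opening: 0.827
grasp_force: 0.0
```

```bash
python3 - <<'E'
from h import *
p=vision.grab_frame("wrist")
u=fproj(p,np.array(pw(195,0,62))/1000); print(tool()[0],psi(),u)
im=cv2.cvtColor(p["pixels"],cv2.COLOR_RGB2BGR)
a=rectify(p,95,230,-60,60,62,3)
cv2.imwrite("pics/w7.png",a)
plan([(*pw(198,-1)[:2],21,96)])
E
```

```text
[0.65129157 0.05382875 0.21256985] 95.61865054849204 [284.28023316 181.3219315 ]
at [651.3  53.8 212.6  95.6]
   [652.0, 52.5, 21.0, 96.0] -> [-0.001, -0.003, 0.383] roll -0.01
--
```

View pics/w7.png

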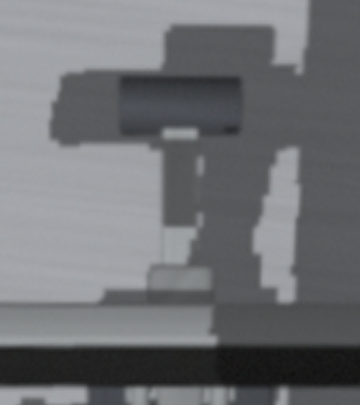

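The handle grip is centred at press (194.7,-0.3), as expected, and the bar edge is well clear. I'm descending and gripping its ends.

Emit:
drive_tool(
  commands=[
    {"xyz":[0,-0.002,0.12],"roll":-0.01,"jaw":70},
    {"xyz":[0,-0.002,0.24],"roll":-0.01,"jaw":70},
    {"xyz":[0,-0.002,0.34],"roll":-0.01,"jaw":70},
    {"xyz":[0,-0.002,0.383],"roll":-0.01,"jaw":70},
    {"xyz":[0,-0.002,0.383],"roll":-0.01,"jaw":70},
    {"xyz":[0,-0.002,0.383],"roll":-0.01,"jaw":30},
    {"xyz":[0,-0.002,0.383],"roll":-0.01,"jaw":30},
    {"xyz":[0,-0.002,0.383],"roll":-0.01,"jaw":30},
    {"xyz":[0,-0.002,0.383],"roll":-0.01,"jaw":30},
    {"xyz":[0,-0.002,0.383],"roll":-0.01,"jaw":30},
  ],
  force=40,
)

```text
t: 34.33
tcp_pos: [0.6534, 0.0538, 0.0244]
eef_rot: [0.003, -0.054, 0.999, 0.001]
wrist_force: [-1.2, 3.6, 6.9]
opening: 0.454
grasp_force: 42.1
```

```bash
python3 - <<'E'
from h import *
t,R,s=tool(); print(s["wrist_force"],s["opening"]*85.4,s["grasp_force"])
P=lambda c:np.array([100+95*np.sin(c-.35),55+95*np.cos(c-.35)])
x0,y0=wp(t[0]*1000,t[1]*1000); off=np.array([x0,t[2]*1000])-P(1.85); print(x0,y0,off)
def arc(cs): return [(*pw(P(c)[0]+off[0],y0)[:2],P(c)[1]+off[1]) for c in cs]
plan(arc(np.linspace(1.85,0,19)[1:]))
E
```

```text
[-1.22067914  3.60154064  6.89884252] 38.81162710367663 42.06305265426636
199.57102813795336 0.045111679639529 [  4.80900441 -37.30885129]
at [653.4  53.8  24.4  96.2]
   [652.3, 53.6, 34.1, 96.2] -> [0.002, 0.0, -0.019] roll -0.0
   [650.1, 53.4, 43.6, 96.2] -> [0.007, 0.0, -0.038] roll -0.0
   [647.0, 53.1, 52.9, 96.2] -> [0.013, 0.0, -0.057] roll -0.0
   [642.9, 52.6, 61.7, 96.2] -> [0.021, 0.0, -0.075] roll -0.0
   [638.0, 52.1, 70.1, 96.2] -> [0.031, 0.0, -0.091] roll -0.0
   [632.2, 51.5, 78.0, 96.2] -> [0.043, 0.0, -0.107] roll -0.0
   [625.7, 50.8, 85.2, 96.2] -> [0.056, 0.0, -0.122] roll -0.0
   [618.4, 50.1, 91.7, 96.2] -> [0.07, 0.0, -0.135] roll -0.0
   [610.6, 49.2, 97.4, 96.2] -> [0.086, 0.0, -0.146] roll -0.0
   [602.2, 48.4, 102.3, 96.2] -> [0.103, 0.0, -0.156] roll -0.0
   [593.3, 47.4, 106.3, 96.2] -> [0.121, 0.0, -0.164] roll -0.0
   [584.1, 46.5, 109.3, 96.2] -> [0.139, 0.001, -0.17] roll -0.0
   [574.6, 45.5, 111.4, 96.2] -> [0.159, 0.001, -0.174] roll -0.0
   [565.0, 44.5, 112.5, 96.2] -> [0.178, 0.001, -0.176] roll -0.0
   [555.3, 43.4, 112.6, 96.2] -> [0.197, 0.001, -0.176] roll -0.0
   [545.6, 42.4, 111.7, 96.2] -> [0.217, 0.001, -0.175] roll -0.0
   [536.1, 41.4, 109.8, 96.2] -> [0.236, 0.001, -0.171] roll -0.0
   [526.8, 40.4, 106.9, 96.2] -> [0.255, 0.001, -0.165] roll -0.0
--
```

Emit:
drive_tool(
  commands=[
    {"xyz":[0.002,0,-0.019],"roll":0,"jaw":30},
    {"xyz":[0.007,0,-0.038],"roll":0,"jaw":30},
    {"xyz":[0.013,0,-0.057],"roll":0,"jaw":30},
    {"xyz":[0.021,0,-0.075],"roll":0,"jaw":30},
    {"xyz":[0.031,0,-0.091],"roll":0,"jaw":30},
    {"xyz":[0.043,0,-0.107],"roll":0,"jaw":30},
    {"xyz":[0.056,0,-0.122],"roll":0,"jaw":30},
    {"xyz":[0.07,0,-0.135],"roll":0,"jaw":30},
    {"xyz":[0.086,0,-0.146],"roll":0,"jaw":30},
    {"xyz":[0.086,0,-0.146],"roll":0,"jaw":30},
  ],
)

```text
t: 35.58
tcp_pos: [0.6081, 0.049, 0.0944]
eef_rot: [-0.0, -0.054, 0.999, 0.001]
wrist_force: [-1.3, 5.5, -5.4]
opening: 0.452
grasp_force: 44.1
```

```bash
python3 - <<'E'
from h import *
t,R,s=tool(); print(t,s["wrist_force"],s["opening"]*85.4,s["grasp_force"])
P=lambda c:np.array([100+95*np.sin(c-.35),55+95*np.cos(c-.35)]); off=[4.8,-37.3];
def arc(cs): return [(*pw(P(c)[0]+off[0],0)[:2],P(c)[1]+off[1]) for c in cs]
plan(arc(np.linspace(1.85,-.02,19)[10:]))
print(np.round(wp(*t[:2]*1000),1))
E
```

```text
[0.60810719 0.04895566 0.09438729] [-1.27217644  5.5170875  -5.44361998] 38.60032553963489 44.121277928352356
at [608.1  49.   94.4  96.2]
   [601.2, 48.2, 102.8, 96.2] -> [0.014, 0.0, -0.017] roll -0.0
   [592.2, 47.3, 106.7, 96.2] -> [0.032, 0.0, -0.025] roll -0.0
   [582.9, 46.3, 109.7, 96.2] -> [0.051, 0.0, -0.031] roll -0.0
   [573.3, 45.3, 111.6, 96.2] -> [0.07, 0.0, -0.035] roll -0.0
   [563.5, 44.3, 112.6, 96.2] -> [0.09, 0.0, -0.036] roll -0.0
   [553.7, 43.2, 112.5, 96.2] -> [0.109, 0.0, -0.036] roll -0.0
   [543.9, 42.2, 111.5, 96.2] -> [0.129, 0.0, -0.034] roll -0.0
   [534.4, 41.2, 109.4, 96.2] -> [0.148, 0.001, -0.03] roll -0.0
   [525.0, 40.2, 106.3, 96.2] -> [0.167, 0.001, -0.024] roll -0.0
--
[154.   0.]
```

Emit:
drive_tool(
  commands=[
    {"xyz":[0.014,0,-0.016],"roll":0,"jaw":30},
    {"xyz":[0.032,0,-0.025],"roll":0,"jaw":30},
    {"xyz":[0.051,0,-0.031],"roll":0,"jaw":30},
    {"xyz":[0.07,0,-0.035],"roll":0,"jaw":30},
    {"xyz":[0.09,0,-0.036],"roll":0,"jaw":30},
    {"xyz":[0.109,0,-0.036],"roll":0,"jaw":30},
    {"xyz":[0.129,0,-0.034],"roll":0,"jaw":30},
    {"xyz":[0.148,0,-0.03],"roll":0,"jaw":30},
    {"xyz":[0.164,0,-0.025],"roll":0,"jaw":30},
    {"xyz":[0.164,0,-0.025],"roll":0,"jaw":30},
  ],
)

```text
t: 36.83
tcp_pos: [0.5282, 0.0406, 0.11]
eef_rot: [0.002, -0.055, 0.999, 0.001]
wrist_force: [-4.3, 8.6, 8.6]
opening: 0.458
grasp_force: 40.3
```

Emit:
drive_tool(
  commands=[
    {"xyz":[0,0,0],"roll":0,"jaw":30},
    {"xyz":[0,0,0],"roll":0,"jaw":65},
    {"xyz":[0,0,0],"roll":0,"jaw":65},
    {"xyz":[0,0,0],"roll":0,"jaw":65},
    {"xyz":[0,0,0],"roll":0,"jaw":65},
    {"xyz":[0,0,-0.1],"roll":0,"jaw":65},
    {"xyz":[0,0,-0.2],"roll":0,"jaw":65},
    {"xyz":[0,0,-0.2],"roll":0,"jaw":65},
  ],
)

```text
t: 37.83
tcp_pos: [0.5294, 0.039, 0.2113]
eef_rot: [0.004, -0.054, 0.999, -0.0]
wrist_force: [-0.1, -0.2, 0.1]
opening: 0.76
grasp_force: 0.0
```

```bash
python3 - <<'E'
from h import *
t,R,s=tool(); print(t,psi(),s["wrist_force"],np.round(s["joints"],2))
p=vision.grab_frame("scene"); im=cv2.cvtColor(p["pixels"],cv2.COLOR_RGB2BGR)
a=cv2.resize(im[150:280,195:345],None,fx=3.3,fy=3.3,interpolation=cv2.INTER_CUBIC)
p=vision.grab_frame("top"); im=cv2.cvtColor(p["pixels"],cv2.COLOR_RGB2BGR)
b=cv2.resize(im[150:280,340:435],None,fx=3.3,fy=3.3,interpolation=cv2.INTER_CUBIC)
cv2.imwrite("pics/s7.png",np.hstack([a,b])[:, :800])
k=pw(0,-160); plan([(*k[:2],130,96)])
E
```

```text
[0.52942414 0.0390465  0.2113477 ] 96.19301422832905 [-0.05638461 -0.18420958  0.07571194] [ 0.    0.06  1.38 -0.    1.69 -1.67]
at [527.5  39.1 206.2  96.2]
   [471.7, -126.3, 130.0, 96.0] -> [0.147, -0.317, 0.152] roll 0.01
--
```

View pics/s7.png

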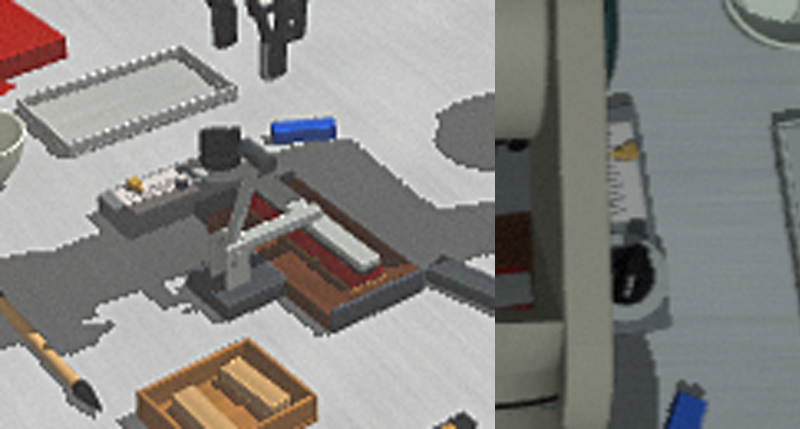

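The scene crop shows the clamp shut with the bar level on the three plaques, and the knob bar turned about 25-30° clockwise from press x. My picture views are used up, so I go by numbers from here. Next: above the knob.

Emit:
drive_tool(
  commands=[
    {"xyz":[0.147,-0.317,0],"roll":0.9,"jaw":50},
    {"xyz":[0.147,-0.317,0],"roll":0.9,"jaw":50},
    {"xyz":[0.147,-0.317,0],"roll":0.9,"jaw":50},
    {"xyz":[0.147,-0.317,0.1],"roll":0.9,"jaw":50},
    {"xyz":[0.147,-0.317,0.152],"roll":0.9,"jaw":50},
    {"xyz":[0.147,-0.317,0.152],"roll":0.9,"jaw":50},
    {"xyz":[0.147,-0.317,0.152],"roll":0.9,"jaw":50},
  ],
)

```text
t: 38.8
tcp_pos: [0.4718, -0.1263, 0.131]
eef_rot: [0.0, 0.18, 0.984, -0.0]
wrist_force: [0.3, 1.3, 0.9]
opening: 0.589
grasp_force: 0.0
```

```bash
python3 - <<'E'
from h import *
p=vision.grab_frame("wrist"); print(tool()[0],psi())
for k in("knob_grip","pointer_tip","mark_tip","clamp"):
    for r in spot_in(p,k)[:2]: X=w(p,r["point"])*1000; print(k,round(r["confidence"],2),X.round(1),np.round(wp(*X[:2]),1))
    for r in regions_of(p,k)[:1]:
        m=r["mask"]; print("  mask",m.sum(),frect(p,m,.068),p["pixels"][m].mean(0).round())
a=rectify(p,-30,30,-190,-130,68,2); g=cv2.cvtColor(a,cv2.COLOR_BGR2GRAY)
np.save("k.npy",g)
for r in range(0,120,5): print("".join("%4d"%v for v in g[r,::5]))
E
```

```text
[ 0.47213825 -0.12641948  0.13153531] 69.21555753882623
knob_grip 0.78 [ 465.9 -124.6   38.9] [  -5.6 -157.7]
  mask 2234 [ 466.1 -122.1   38.3   47.4  -81.2] [29. 29. 30.]
pointer_tip 0.52 [ 524.5 -113.9   35.8] [  53.8 -153.2]
pointer_tip 0.32 [ 465.6 -122.9   37.8] [  -5.7 -156. ]
  mask 158 [ 506.  -108.8   10.5   13.7  -21.4] [53. 55. 57.]
mark_tip 0.72 [ 564.5 -132.8   28.1] [  91.6 -176.2]
  mask 217 [ 542.3 -126.4   13.4   18.5    9.2] [94. 79. 55.]
clamp 0.76 [463.7  33.9  48.4] [8.7 0.2]
  mask 8856 [524.3  38.4 177.  178.6   6.4] [137. 139. 141.]
  68  82 110 109 108 108 107  99  93  93  97 101  94  93 109 109 109 109  96  69  94 104 103 104
  72  82 109 109 110 110 110 109 109 109 108 109 109 109 109 110 109 109  98  68  92 103 104 104
  71  82 108 108 107 108 107 108 105 107 108 108 107 109 106 108 107 108  97  69  93 102 102 102
  71  71  71  70  69  71  70  70  71  71  70  70  69  70  71  71  71  71  69  69  96 102 103 103
  71  71  70  70  70  70  70  70  70  71  70  70  70  60  59  69  71  70  70  70  93 102 104 103
  71  71  71  70  70  71  74  83  89  91  92  90  7
[... 1091 characters left out ...]
0  98  98  97 104 169
  97  97  98  32  23  23  25  21  25  69  73  23  23  21  23  24  26  25  93  98  98  99 128 176
  96  96  96  37  24  27  24  25  31 103  28  24  22  23  24  23  21  38  98  97  97  98 151 187
  95  95  95  75  26  26  21  21  23  43  24  24  23  25  25  24  25  65  96  96  96 118 188 188
  95  96  95  95  42  24  23  22  20  23  21  22  22  24  24  22  46  95  97  97  95 157 186 186
  98  98  98  98  93  35  23  23  18  24  24  26  23  23  23  31  92  97  97  97 101 186 186 187
  91  97  97  97  97  93  45  26  23  23  22  25  25  25  50  93  98  97  98  98 137 185 186 188
  72  97  98  98  98  97  98  81  57  37  29  34  47  82  97  98  98  98  97  86 164 187 187 187
```

Emit:
drive_tool(
  commands=[
    {"xyz":[0,0,0.08],"roll":-0.11,"jaw":50},
    {"xyz":[0,0,0.18],"roll":-0.11,"jaw":50},
    {"xyz":[0,0,0.221],"roll":-0.11,"jaw":50},
    {"xyz":[0,0,0.221],"roll":-0.11,"jaw":50},
    {"xyz":[0,0,0.221],"roll":-0.11,"jaw":5},
    {"xyz":[0,0,0.221],"roll":-0.11,"jaw":5},
    {"xyz":[0,0,0.221],"roll":-0.11,"jaw":5},
    {"xyz":[0,0,0.221],"roll":-0.11,"jaw":5},
    {"xyz":[0,0,0.221],"roll":-0.11,"jaw":5},
    {"xyz":[0,0,0.221],"roll":-0.11,"jaw":5},
  ],
  force=50,
)

```text
t: 40.5
tcp_pos: [0.4727, -0.1265, 0.0216]
eef_rot: [0.002, 0.152, 0.988, -0.0]
wrist_force: [-0.1, 1.7, 7.4]
opening: 0.151
grasp_force: 52.7
```

```bash
cat >> h.py <<'E'
def gauge(p,f=None):
    "tips from the rectified gauge: dark pointer (tip = max col) and brass rider (tip = min col); press x, 4 px/mm"
    s=4; x1,y1=135,-130
    a=rectify(p,40,x1,-192,y1,24,s).astype(int); b,g,r=a[...,0],a[...,1],a[...,2]
    lum=a.sum(2)/3
    brass=((r-b)>.25*r)&(r>60)
    n,l,st,c=cv2.connectedComponentsWithStats(brass.astype(np.uint8))
    k=1+np.argmax(st[1:,4]); ys,xs=np.nonzero(l==k); m=xs<=xs.min()+3
    R=x1-ys[m].mean()/s; Rc=x1-(ys.min()+ys.max())/2/s
    return a,R,Rc,y1-xs.min()/s,st[k]
E
python3 - <<'E'
from h import *
t,R,s=tool(); print(t,psi(),s["wrist_force"],s["opening"]*85.4,s["grasp_force"])
p=vision.grab_frame("wrist"); a,R,Rc,y,st=gauge(p); print(R,Rc,y,st)
L=a.sum(2)//3
print("cols y:",[-130-c/4 for c in range(0,248,8)])
for r in range(120,380,6): print(round(135-r/4,1),"".join("%4d"%v for v in L[r,::8]))
E
```

```text
[ 0.47269474 -0.12647489  0.02156318] 72.50619295710466 [-0.07795304  1.67274447  7.36833605] 12.85454201696155 52.66583204269409
91.11538461538461 91.125 -183.0 [212 174   6   4  20]
cols y: [-130.0, -132.0, -134.0, -136.0, -138.0, -140.0, -142.0, -144.0, -146.0, -148.0, -150.0, -152.0, -154.0, -156.0, -158.0, -160.0, -162.0, -164.0, -166.0, -168.0, -170.0, -172.0, -174.0, -176.0, -178.0, -180.0, -182.0, -184.0, -186.0, -188.0, -190.0]
105.0   35  37  39  38  38  38  38  38  37  35  34  35  36  35  35  34  34  36  36  35  35  35  35  34  35  33  34  34  34  36  34
103.5   37  38  38  38  38  38  38  37  38  37  34  34  36  35  37  36  35  35  34  36  35  36  35  34  35  35  32  34  34  35  33
102.0   35  37  37  38  38  38  38  38  39  38  35  33  34  35  34  35  34  35  36  34  34  35  34  34  34  35  33  32  34  35  33
100.5   37  37  37  37  37  37  38  39  37  38  33  35  36  35  35  36  35  36  34  34  35  34  35  35  36  34  34  33  34  35  34
99.0   37  38  38  39  39  37  37  37  37  36  34  35  35  36  34  35  36  34  35  34  34  35  33  35  35  34  33  36  32  33  33
97.5 
[... 4364 characters left out ...]
34  35  30  26  27  28  26  26  27  26  29  50  93
46.5   78  81  84 125 126 125 125  85  34  36  36  36  37  36  34  36  34  35  34  35  30  27  26  27  27  25  28  26  29  32  74
45.0   79  82  83 125 125 126 126 107  36  35  34  34  37  36  35  35  36  34  38  34  29  26  26  28  26  27  27  26  27  31  43
43.5   78  82  84 121 122 122 122 121  48  35  35  35  36  34  34  35  34  34  37  30  29  28  26  26  26  26  29  25  29  25  33
42.0   79  82  83  90  89  87  87  89  42  35  35  36  34  35  35  35  37  35  35  28  28  28  29  26  29  25  27  28  25  30  36
40.5   78  82  82  82  81  81  80  80  37  35  33  33  35  36  34  34  78  45  33  28  28  27  26  27  29  29  27  28  28  30  34
```

The knob is gripped (12.9 mm). I'm turning clockwise 3.28 rad ≈ 6.27 roll units.

Emit:
drive_tool(
  commands=[
    {"xyz":[0,0,0],"roll":0.33,"jaw":5},
    {"xyz":[0,0,0],"roll":0.67,"jaw":5},
    {"xyz":[0,0,0],"roll":1,"jaw":5},
    {"xyz":[0,0,0],"roll":1,"jaw":5},
  ],
)

```text
t: 41.05
tcp_pos: [0.4724, -0.1269, 0.0216]
eef_rot: [0.001, 0.404, 0.915, -0.0]
wrist_force: [-2.3, 0.3, 6.7]
opening: 0.152
grasp_force: 52.8
```

Emit:
drive_tool(
  commands=[
    {"xyz":[0,0,0],"roll":0.33,"jaw":5},
    {"xyz":[0,0,0],"roll":0.67,"jaw":5},
    {"xyz":[0,0,0],"roll":1,"jaw":5},
    {"xyz":[0,0,0],"roll":1,"jaw":5},
  ],
)

```text
t: 41.55
tcp_pos: [0.4719, -0.1271, 0.0216]
eef_rot: [0.001, 0.627, 0.779, -0.0]
wrist_force: [-4.9, -0.9, 8.5]
opening: 0.154
grasp_force: 53.1
```

Emit:
drive_tool(
  commands=[
    {"xyz":[0,0,0],"roll":0.33,"jaw":5},
    {"xyz":[0,0,0],"roll":0.67,"jaw":5},
    {"xyz":[0,0,0],"roll":1,"jaw":5},
    {"xyz":[0,0,0],"roll":1,"jaw":5},
  ],
)

```text
t: 42.05
tcp_pos: [0.4715, -0.1271, 0.0216]
eef_rot: [0.001, 0.807, 0.59, -0.0]
wrist_force: [-7.6, -1.2, 11.3]
opening: 0.154
grasp_force: 53.3
```

Emit:
drive_tool(
  commands=[
    {"xyz":[0,0,0],"roll":0.33,"jaw":5},
    {"xyz":[0,0,0],"roll":0.67,"jaw":5},
    {"xyz":[0,0,0],"roll":1,"jaw":5},
    {"xyz":[0,0,0],"roll":1,"jaw":5},
  ],
)

```text
t: 42.55
tcp_pos: [0.4711, -0.1268, 0.0215]
eef_rot: [0.0, 0.932, 0.361, -0.001]
wrist_force: [-8.9, 0.8, 13.1]
opening: 0.15
grasp_force: 53.6
```

Emit:
drive_tool(
  commands=[
    {"xyz":[0,0,0],"roll":0.33,"jaw":5},
    {"xyz":[0,0,0],"roll":0.67,"jaw":5},
    {"xyz":[0,0,0],"roll":1,"jaw":5},
    {"xyz":[0,0,0],"roll":1,"jaw":5},
  ],
)

```text
t: 43.05
tcp_pos: [0.4708, -0.1263, 0.0215]
eef_rot: [-0.0, 0.994, 0.108, -0.001]
wrist_force: [-11.6, 1.7, 14.1]
opening: 0.148
grasp_force: 53.8
```

Emit:
drive_tool(
  commands=[
    {"xyz":[0,0,0],"roll":0.33,"jaw":5},
    {"xyz":[0,0,0],"roll":0.67,"jaw":5},
    {"xyz":[0,0,0],"roll":1,"jaw":5},
    {"xyz":[0,0,0],"roll":1,"jaw":5},
  ],
)

```text
t: 43.55
tcp_pos: [0.4709, -0.1259, 0.0215]
eef_rot: [-0.0, 0.988, -0.153, -0.001]
wrist_force: [-10.4, 6.0, 15.3]
opening: 0.153
grasp_force: 53.9
```

```bash
python3 - <<'E'
from h import *
t,R,s=tool(); print(t,psi(),s["wrist_force"],s["opening"]*85.4,s["grasp_force"],np.round(s["joints"],2))
for n in("top","scene"):
    p=vision.grab_frame(n); save(p,n+"9.png")
    for k in("pointer_tip","mark_tip"):
        for r in spot_in(p,k)[:2]: X=w(p,r["point"])*1000; print(n,k,round(r["confidence"],2),X.round(1),np.round(wp(*X[:2]),1))
        for r in regions_of(p,k)[:1]: print("  ",r["mask"].sum(),rect(p,r["mask"],.03))
    # pixel patch: luminance along gauge between x 45..110 at y -140..-190, z .026
    im=p["pixels"].astype(int)
    for x in range(112,44,-2):
        row=[]
        for y in range(-138,-192,-3):
            u,v=proj(p,np.array(pw(x,y,26))/1000).round().astype(int); c=im[v,u]; row.append("%4d%s"%(c.sum()//3,"*" if c[0]-c[2]>.3*c[0] else " "))
        print(x,"".join(row))
E
```

```text
[ 0.47089506 -0.12586023  0.02152969] -107.60095478270347 [-10.43703407   5.98538745  15.31716409] 13.106623079281452 53.88102471828461 [-0.34  0.1   1.73  0.    1.31  1.54]
top pointer_tip 0.74 [481.9  23.1  22.7] [ 25.7 -12.5]
top mark_tip 0.66 [747.2  31.8  14.5] [290.6 -31.5]
top mark_tip 0.32 [ 482.4 -351.7    7.9] [ -12.9 -385.4]
   5289 [500.3  -4.2 191.  291.4   5.2]
112   79   77   81   80   74   59   46   53   69   58   54   79   80   77   79   81   34   23 
110   78   77   81   79   77   77   77   71   69   77   78   78   79   80   79   75   23   26 
108   78   78   76   80   81   74   77   71   64   59   78   79   79   80   76   26   22   25 
106   78   80   80   79   76   74   63   61   67   76   79   79   78   75   25   26   24   25 
104   81   79   79   79   76   80   77   73   47   76   79   81   73   56   27   29   24   33 
102   79   79   80   79   76   59   53   76   47   50   66   60   40   20   27   29   30   34 
100   79   76   56   35   35   43   51   76   78   76   73   53   26   20   23   26   33   31 
98   74   74   53   27   30   43   64   58   56   64   53
[... 5061 characters left out ...]
92  116  116  107  107   80  104  124  218 
58  113  113  117  117   92   92   92   95   95  114  114  116  107  107  108  104  104  218 
56  117  109  109  117  112   92   90   90   95  114  114  112  107  107  108  108  215  215 
54  117  109  109   73  112  112   90   90   94  114  114  112  112  118  118  108  214  215 
52  120  109  109   73   73   96   96   90   94   94  116  116  112  107  118  218  214  214 
50  120  120  117  117   73  116   96  117   94   94  113  116  103  107  107  218  218  204 
48  115  120  111  117  117  116  116  117  117  100  113  113  103  103  146  146  218  206 
46  115  104  111  111  117  117  115  115  117  100  100  100  100  103  103  146  146  206
```

Emit:
drive_tool(
  commands=[
    {"xyz":[0,0,0],"roll":0.22,"jaw":5},
    {"xyz":[0,0,0],"roll":0.22,"jaw":5},
    {"xyz":[0,0,0],"roll":0.22,"jaw":5},
    {"xyz":[0,0,0],"roll":0.22,"jaw":40},
    {"xyz":[0,0,0],"roll":0.22,"jaw":40},
    {"xyz":[0,0,0],"roll":0.22,"jaw":40},
    {"xyz":[0,0,-0.12],"roll":0.22,"jaw":40},
    {"xyz":[0,0,-0.24],"roll":0.22,"jaw":40},
    {"xyz":[0,0,-0.24],"roll":0.22,"jaw":40},
    {"xyz":[0,0,-0.24],"roll":0.22,"jaw":40},
  ],
)

```text
t: 45.3
tcp_pos: [0.4713, -0.1263, 0.1392]
eef_rot: [-0.0, 0.978, -0.209, -0.0]
wrist_force: [0.8, 0.6, -0.1]
opening: 0.468
grasp_force: 0.0
```

```bash
python3 - <<'E'
from h import *
print(tool()[0],psi())
p=vision.grab_frame("wrist"); print([fproj(p,np.array(pw(x,-160,26))/1000).round() for x in(50,95,130)])
a=rectify(p,80,112,-192,-132,26,2).astype(int); L=a.sum(2)//3
print("    y ",[-132-c/2 for c in range(0,120,5)])
for r in range(64): print(112-r/2,"".join("%4d%s"%(L[r,c],"*" if a[r,c,2]-a[r,c,0]>.3*a[r,c,2] else " ") for c in range(0,120,4)))
E
```

```text
[ 0.47128881 -0.12632364  0.13919372] -114.10299070140387
[array([256., 146.]), array([229., 102.]), array([209.,  69.])]
    y  [-132.0, -134.5, -137.0, -139.5, -142.0, -144.5, -147.0, -149.5, -152.0, -154.5, -157.0, -159.5, -162.0, -164.5, -167.0, -169.5, -172.0, -174.5, -177.0, -179.5, -182.0, -184.5, -187.0, -189.5]
112.0  117  126  191  196  167  108  110  109  109  109  109  109  109  109  110  109  111  110  110  110  111  110  111  111  112  111  108   75   72   66 
111.5  118  128  190  195  167  109  109  109  109  109  106  106  107  107  107  107  109  108  108  107  110  111  111  111  112  111  108   74   71   65 
111.0  117  128  193  191  161  110  109  110  109  108   99   99   98   98  100  102  104   99  100  102  110  111  111  110  112  111  108   75   70   64 
110.5  118  129  193  185  145  109  109  110  109  107   89   88   88   89   89   92   94   85   88   91  109  111  111  111  112  111  108   74   70   64 
110.0  118  132  191  177  131  108  109  109  109  107   84   83   82   83   81   85   85   76   80   82  109  111  111  112  111  111  109   73   71
[... 8529 characters left out ...]
0  110  108  109  109  108  110  110  110  111  110  110  106   72   68   64 
82.0   66   74  107  108  108  107  108  108  109  108  108  109  108  109  108  109  108  108  109  108  110  109  110  111  110  110  107   73   68   65 
81.5   65   74  107  108  108  107  109  108  108  108  106  106  107  107  105  106  105  106  106  105  110  109  110  110  110  110  105   72   68   63 
81.0   67   73  105  108  108  108  108  108  108  107   98   98   99   99   99   99   98   99  100   99  109  109  110  110  110  110  105   72   69   63 
80.5   68   74  106  108  108  107  107  108  109  105   86   86   87   86   88   88   89   89   92   89  107  109  109  110  110  110  106   72   70   64
```

The rectified numbers put the pointer tip at x ≈ 94.4 and the rider tip at ≈ 94.5, so the pointer is on the mark (t ≈ 44.5 s). Now back to the handle, waiting with the bar down.

```bash
python3 - <<'E'
from h import *
plan([(471.3,-126.3,212),(528,40,212,96)],[(528,40,108,96)])
E
```

```text
at [ 470.9 -126.1  138.3 -114.1]
   [471.3, -126.3, 212.0, -114.1] -> [0.001, -0.0, -0.147] roll -0.0
   [528, 40, 212, 96] -> [-0.031, -0.35, -0.147] roll -1.0
--
   [528, 40, 108, 96] -> [0.0, 0.0, 0.208] roll -0.0
--
```

Emit:
drive_tool(
  commands=[
    {"xyz":[0,0,-0.1],"roll":0,"jaw":70},
    {"xyz":[0,0,-0.147],"roll":-0.3,"jaw":70},
    {"xyz":[0,0,-0.147],"roll":-0.6,"jaw":70},
    {"xyz":[-0.031,-0.35,-0.147],"roll":-0.99,"jaw":70},
    {"xyz":[-0.031,-0.35,-0.147],"roll":-0.99,"jaw":70},
    {"xyz":[-0.031,-0.35,-0.147],"roll":-0.99,"jaw":70},
    {"xyz":[-0.031,-0.35,-0.147],"roll":-0.99,"jaw":70},
    {"xyz":[-0.031,-0.35,-0.147],"roll":-0.99,"jaw":70},
    {"xyz":[-0.031,-0.35,-0.147],"roll":-0.99,"jaw":70},
    {"xyz":[-0.031,-0.35,-0.147],"roll":-0.99,"jaw":70},
  ],
)

```text
t: 46.6
tcp_pos: [0.5287, 0.0387, 0.2133]
eef_rot: [-0.0, 0.999, 0.048, -0.0]
wrist_force: [-0.3, -0.8, -0.3]
opening: 0.821
grasp_force: 0.0
```

```bash
python3 - <<'E'
from h import *
print(tool()[0],psi())
p=vision.grab_frame("wrist")
for k in("clamp_grip","clamp","plaque_a"):
    for r in spot_in(p,k)[:3]: X=w(p,r["point"])*1000; print(k,round(r["confidence"],2),X.round(1),np.round(wp(*X[:2]),1))
a=rectify(p,40,100,-35,35,144,1).astype(int).sum(2)//3
print([40+0 for _ in range(0)])
for r in range(0,60,3): print(100-r,"".join("%4d"%v for v in a[r,::3]))
plan([(528,40,108,96)])
E
```

```text
[0.5287071  0.03871844 0.21334885] -84.49373955975497
clamp_grip 0.28 [502.6   9.8  21.5] [ 45.  -27.9]
clamp 0.81 [466.7  42.8  50.9] [12.7  8.7]
plaque_a 0.98 [506.2 461.2  15. ] [ 95.7 420.7]
plaque_a 0.83 [475.4 -28.6  37. ] [ 13.9 -63.2]
plaque_a 0.68 [465.8  87.1  32.7] [16.4 52.9]
[]
100   98  98  98  99  93  82  79  81  79  79 105  86  86  88  62  46  78  80  79  77  97  97  97  96
97   99  99  99  96  93  82  79  79  79  79 100  85  87  86  61  46  70  79  79  76  94  96  94  94
94   37  39  38  37  43  82  79  81  79  79  89  85  86  86  66  45  72  79  79  76  40  39  40  39
91   68  68  68  67  68  72  73  72  73  73  84  84  86  86  68  44  72  76  76  76  72  57  44  45
88   69  69  68  68  67  68  68  68  70  71  81  84  86  84  65  44  72  72  73  73  72  57  44  44
85   66  66  65  66  65  67  71  71  72  71  82  85  87  84  64  42  63  71  72  70  70  45  41  41
82   68  67  66  70  71  72  72  71  71  71  82  85  86  84  66  42  66  70  71  70  70  65  40  41
79   66  68  73  71  71  71  71  71  71  71  85  85  86  82  64  40  65  68  68  68  69  58  42  39
76   66
[... 584 characters left out ...]
  41  40
58   42  43  41  41  38  70  75  75  75  76  79  83  82  81  76  76  77  58  43  45  41  41  41  43
55   63  62  63  67  66  67  67  66  65  64 135 173 163 169  82  69  68  67  66  66  64  66  65  66
52  143 145 144 144 144 143 143 142 143 144 147 174 164 169  97 140 141 142 140 140  94  90  91  91
49  173 174 173 173 172 172 173 173 174 174 154 175 165 169 106 173 173 173 172 173 102  94  94  94
46  174 175 175 174 174 173 174 173 172 172 154 175 165 170 104 170 171 171 171 168  94  92  93  92
43  177 178 178 178 178 178 178 177 177 178 155 175 166 169 142 176 176 175 174 174  92  93  93  92
at [528.8  39.3 213.5 -84.4]
   [528, 40, 108, 96] -> [-0.002, -0.002, 0.211] roll -0.01
--
```

Emit:
drive_tool(
  commands=[
    {"xyz":[-0.008,-0.001,0.1],"roll":0,"jaw":70},
    {"xyz":[-0.008,-0.001,0.18],"roll":0,"jaw":70},
    {"xyz":[-0.008,-0.001,0.211],"roll":0,"jaw":70},
    {"xyz":[-0.008,-0.001,0.211],"roll":0,"jaw":70},
    {"xyz":[-0.008,-0.001,0.211],"roll":0,"jaw":30},
    {"xyz":[-0.008,-0.001,0.211],"roll":0,"jaw":30},
    {"xyz":[-0.008,-0.001,0.211],"roll":0,"jaw":30},
    {"xyz":[-0.008,-0.001,0.211],"roll":0,"jaw":30},
    {"xyz":[-0.008,-0.001,0.211],"roll":0,"jaw":30},
    {"xyz":[-0.008,-0.001,0.211],"roll":0,"jaw":30},
  ],
  force=40,
)

```text
t: 48.05
tcp_pos: [0.5259, 0.0404, 0.1102]
eef_rot: [-0.0, 0.999, 0.049, 0.002]
wrist_force: [-0.7, 1.5, 5.7]
opening: 0.456
grasp_force: 41.6
```

Emit:
drive_tool(
  commands=[
    {"xyz":[0,0,0],"roll":0,"jaw":30},
    {"xyz":[0,0,0],"roll":0,"jaw":30},
    {"xyz":[0,0,0],"roll":0,"jaw":30},
    {"xyz":[0,0,0],"roll":0,"jaw":30},
    {"xyz":[0,0,0],"roll":0,"jaw":30},
    {"xyz":[0,0,0],"roll":0,"jaw":30},
    {"xyz":[0,0,0],"roll":0,"jaw":30},
    {"xyz":[0,0,0],"roll":0,"jaw":30},
  ],
)

```text
t: 49.05
tcp_pos: [0.5259, 0.0404, 0.1102]
eef_rot: [-0.0, 0.999, 0.049, 0.002]
wrist_force: [-0.6, 2.5, 5.6]
opening: 0.456
grasp_force: 41.6
```

```bash
python3 - <<'E'
from h import *
t,R,s=tool(); print(t,s["wrist_force"],s["opening"]*85.4,s["grasp_force"])
P=lambda c:np.array([100+95*np.sin(c-.35),55+95*np.cos(c-.35)])
x0,y0=wp(t[0]*1000,t[1]*1000); off=np.array([x0,t[2]*1000])-P(0); print(off)
plan([(*pw(P(c)[0]+off[0],y0)[:2],P(c)[1]+off[1]) for c in np.linspace(0,1.85,19)[1:]])
E
```

```text
[0.52590261 0.04039816 0.11016268] [-0.60217195  2.50955496  5.6337069 ] 38.90859017561423 41.58183932304382
[  3.90712638 -34.07772966]
at [525.9  40.4 110.2 -84.4]
   [535.2, 41.4, 113.0, -84.4] -> [0.019, -0.0, -0.006] roll -0.0
   [544.7, 42.4, 114.9, -84.4] -> [0.038, -0.0, -0.01] roll -0.0
   [554.4, 43.4, 115.8, -84.4] -> [0.057, -0.0, -0.011] roll -0.0
   [564.1, 44.4, 115.7, -84.4] -> [0.077, -0.001, -0.011] roll -0.0
   [573.7, 45.4, 114.6, -84.4] -> [0.096, -0.001, -0.009] roll -0.0
   [583.2, 46.4, 112.6, -84.4] -> [0.115, -0.001, -0.005] roll -0.0
   [592.4, 47.4, 109.5, -84.4] -> [0.134, -0.001, 0.001] roll -0.0
   [601.3, 48.3, 105.5, -84.4] -> [0.152, -0.001, 0.009] roll -0.0
   [609.7, 49.2, 100.6, -84.4] -> [0.168, -0.001, 0.019] roll -0.0
   [617.5, 50.0, 94.9, -84.4] -> [0.184, -0.001, 0.03] roll -0.0
   [624.8, 50.8, 88.4, -84.4] -> [0.199, -0.001, 0.043] roll -0.0
   [631.3, 51.5, 81.2, -84.4] -> [0.212, -0.001, 0.058] roll -0.0
   [637.1, 52.1, 73.4, -84.4] -> [0.224, -0.001, 0.074] roll -0.0
   [642.0, 52.6, 65.0, -84.4] -> [0.234, -0.002, 0.09] roll -0.0
   [646.1, 53.0, 56.1, -84.4] -> [0.242, -0.002, 0.108] roll -0.0
   [649.2, 53.4, 46.8, -84.4] -> [0.248, -0.002, 0.127] roll -0.0
   [651.4, 53.6, 37.3, -84.4] -> [0.252, -0.002, 0.146] roll -0.0
   [652.5, 53.7, 27.6, -84.4] -> [0.255, -0.002, 0.165] roll -0.0
--
```

Emit:
drive_tool(
  commands=[
    {"xyz":[0.019,0,-0.006],"roll":0,"jaw":30},
    {"xyz":[0.038,0,-0.01],"roll":0,"jaw":30},
    {"xyz":[0.057,0,-0.011],"roll":0,"jaw":30},
    {"xyz":[0.077,-0.001,-0.011],"roll":0,"jaw":30},
    {"xyz":[0.096,-0.001,-0.009],"roll":0,"jaw":30},
    {"xyz":[0.115,-0.001,-0.005],"roll":0,"jaw":30},
    {"xyz":[0.134,-0.001,0.001],"roll":0,"jaw":30},
    {"xyz":[0.152,-0.001,0.009],"roll":0,"jaw":30},
    {"xyz":[0.168,-0.001,0.019],"roll":0,"jaw":30},
    {"xyz":[0.184,-0.001,0.03],"roll":0,"jaw":30},
  ],
)

```text
t: 50.3
tcp_pos: [0.6178, 0.0499, 0.0947]
eef_rot: [-0.0, 0.999, 0.049, 0.002]
wrist_force: [-0.4, 2.4, 4.6]
opening: 0.457
grasp_force: 39.6
```

Emit:
drive_tool(
  commands=[
    {"xyz":[0.015,0,0.013],"roll":0,"jaw":30},
    {"xyz":[0.028,0,0.028],"roll":0,"jaw":30},
    {"xyz":[0.04,0,0.044],"roll":0,"jaw":30},
    {"xyz":[0.05,0,0.06],"roll":0,"jaw":30},
    {"xyz":[0.058,-0.001,0.078],"roll":0,"jaw":30},
    {"xyz":[0.064,-0.001,0.097],"roll":0,"jaw":30},
    {"xyz":[0.068,-0.001,0.116],"roll":0,"jaw":30},
    {"xyz":[0.071,-0.001,0.135],"roll":0,"jaw":30},
    {"xyz":[0.071,-0.001,0.135],"roll":0,"jaw":30},
  ],
)

```text
t: 51.42
tcp_pos: [0.6573, 0.054, 0.0293]
eef_rot: [-0.0, 0.999, 0.049, 0.008]
wrist_force: [15.5, 4.6, 6.5]
opening: 0.449
grasp_force: 71.1
```

Emit:
drive_tool(
  commands=[
    {"xyz":[0,0,0],"roll":0,"jaw":65},
    {"xyz":[0,0,0],"roll":0,"jaw":65},
    {"xyz":[0,0,0],"roll":0,"jaw":65},
    {"xyz":[0,0,0],"roll":0,"jaw":65},
    {"xyz":[0,0,-0.1],"roll":0,"jaw":65},
    {"xyz":[0,0,-0.22],"roll":0,"jaw":65},
    {"xyz":[0,0,-0.34],"roll":0,"jaw":65},
    {"xyz":[0,0,-0.38],"roll":0,"jaw":65},
    {"xyz":[0,0,-0.38],"roll":0,"jaw":65},
    {"xyz":[0,0,-0.38],"roll":0,"jaw":65},
  ],
)

```text
t: 52.68
tcp_pos: [0.651, 0.0532, 0.2131]
eef_rot: [-0.0, 0.999, 0.049, -0.002]
wrist_force: [0.6, 0.2, -0.5]
opening: 0.761
grasp_force: 0.0
```

```bash
python3 - <<'E'
from h import *
t,R,s=tool(); print(t,psi(),s["wrist_force"])
p=vision.grab_frame("wrist")
a=rectify(p,175,220,-35,35,62,1).astype(int).sum(2)//3
for r in range(0,45,3): print(220-r,"".join("%4d"%v for v in a[r,::3]))
print(fproj(p,np.array(pw(195,0,62))/1000))
look()
k=pw(0,60); plan([(*pw(0,60)[:2],200,-54)],[(*k[:2],100,-24)],[(*k[:2],60,6)])
E
```

```text
[0.65101265 0.05320302 0.2130949 ] -84.40136166154485 [ 0.62211834  0.21004806 -0.53079226]
220   92  93  93  92  93  94  93  94  95  94  94  94  93  93  93  93  92  91  92  91  91  92  91  92
217   93  94  94  94  94  93  93  94  93  93  93  94  93  91  92  93  92  93  93  93  93  93  93  94
214   94  93  93  93  94  95  93  94  94  93  93  92  92  92  92  92  92  91  92  91  91  91  92  92
211   92  93  92  93  92  92  93  92  91  92  93  93  93  92  92  93  92  92  91  92  92  91  91  91
208  134 133 133 131 130 129 130 156 133  98  97  97  97  97  93  93  92  92  93  92  94  92  93  96
205  167 166 166 167 166 157 141 142 142 141 142 142 139 141  94  80  80  81  83  91  90  92  96 163
202  170 170 168 168 168 108  46  45  44  44  45  44  44  43  43  45  42  42  52  92  92  92 110 165
199  169 169 169 169 168 102  58  57  56  57  55  56  54  55  54  53  54  51  54  91  93  92 155 168
196  168 169 169 169 167  93  67  68  67  67  67  67  66  66  65  65  65  63  64  92  93  94 154 166
193  168 169 169 168 167 101  73  73  73  73  72  72  72  72  72  71  71  71  69  92  93 100 165 16
[... 540 characters left out ...]
[76. 40. 31.] table [440.1 -33.8  24.8  55.7   3.1] bed [456.  -28.6  23.5  52.6   3.1] press [ -5.4 -61.2] -2.9
0.92 [79. 40. 31.] table [431.5  29.4  21.   50.7   5.4] bed [447.9  31.1  19.9  48.    5.4] press [-7.2 -1. ] -0.6
0.7 [79. 41. 32.] table [425.7  91.8  23.6  52.5   5.3] bed [442.4  90.2  22.3  49.6   5.3] press [-6.5 58.4] -0.7
0.7 [134. 113.  78.] table [ 560.  -140.    15.2   23.3    2.8] bed [ 569.4 -129.1   14.4   22.1    2.8] press [  96.9 -173. ] -3.2
at [651.   53.2 213.2 -84.4]
   [448.7, 92.5, 200.0, -54.0] -> [-0.395, -0.118, 0.026] roll -1.01
--
   [448.7, 92.5, 100.0, -24.0] -> [0.0, 0.0, 0.2] roll -1.0
--
   [448.7, 92.5, 60.0, 6.0] -> [0.0, 0.0, 0.08] roll -1.0
--
```

The clamp is fully open (grip at press x 194.5). Now the plaques go from the bed to the tray.

Emit:
drive_tool(
  commands=[
    {"xyz":[-0.36,0.126,0],"roll":-1,"jaw":50},
    {"xyz":[-0.36,0.126,0],"roll":-1,"jaw":50},
    {"xyz":[-0.36,0.126,0],"roll":-1,"jaw":50},
    {"xyz":[-0.36,0.126,0],"roll":-1,"jaw":50},
    {"xyz":[-0.36,0.126,0],"roll":-1,"jaw":50},
  ],
)

```text
t: 53.45
tcp_pos: [0.4789, -0.027, 0.2155]
eef_rot: [0.0, 0.952, 0.305, 0.0]
wrist_force: [0.3, -0.0, 0.4]
opening: 0.583
grasp_force: 0.0
```

Emit:
drive_tool(
  commands=[
    {"xyz":[0,0,0],"roll":-1,"jaw":50},
    {"xyz":[0,0,0],"roll":-1,"jaw":50},
    {"xyz":[0,0,0],"roll":-1,"jaw":50},
    {"xyz":[0,0,0],"roll":-1,"jaw":50},
  ],
)

```text
t: 53.95
tcp_pos: [0.4797, -0.0265, 0.2151]
eef_rot: [-0.0, 0.841, 0.541, -0.0]
wrist_force: [0.2, 0.1, -1.2]
opening: 0.586
grasp_force: 0.0
```

Emit:
drive_tool(
  commands=[
    {"xyz":[0,0,0],"roll":-1,"jaw":50},
    {"xyz":[0,0,0],"roll":-1,"jaw":50},
    {"xyz":[0,0,0],"roll":-1,"jaw":50},
    {"xyz":[0,0,0],"roll":-1,"jaw":50},
  ],
)

```text
t: 54.45
tcp_pos: [0.4792, -0.0267, 0.2152]
eef_rot: [-0.0, 0.673, 0.74, -0.0]
wrist_force: [0.4, -0.0, 0.0]
opening: 0.583
grasp_force: 0.0
```

```bash
python3 - <<'E'
from h import *
p=look()
for r in regions_of(p,"tray")[:1]: print(r["confidence"],r["mask"].sum(),frect(p,r["mask"],.018))
t=vision.grab_frame("top")
for r in regions_of(t,"tray")[:1]: print(r["confidence"],r["mask"].sum(),rect(t,r["mask"],.018),rect(t,r["mask"],.0))
k=pw(0,-60); plan([(*k[:2],0,6)])
E
```

```text
0.9 [116.  51.  41.] table [460.9 -32.6  37.7  53.2   5.4] bed [461.5 -27.8  35.7  50.3   5.4] press [  0.2 -61. ] -0.6
0.68 [165.  77.  60.] table [453.5  29.3  36.4  53.    5.3] bed [454.5  30.7  34.4  50.1   5.3] press [-0.7 -2.1] -0.7
0.64 [169.  80.  62.] table [447.9  92.7  37.1  53.8   6.9] bed [449.2  90.6  35.1  50.9   6.9] press [ 0.3 58. ] 0.9
0.67 4428 [ 503.3 -289.    88.   180.3  -85.7]
0.68 4036 [ 487.7 -318.6  125.3  219.2  -85.1] [ 489.5 -325.7  127.6  223.3  -85.1]
at [478.8 -26.9 215.4   5.5]
   [461.2, -26.8, 0.0, 6.0] -> [0.004, -0.035, 0.431] roll -0.02
--
```

Emit:
drive_tool(
  commands=[
    {"xyz":[0.002,-0.035,0.12],"roll":-0.01,"jaw":50},
    {"xyz":[0.002,-0.035,0.24],"roll":-0.01,"jaw":50},
    {"xyz":[0.002,-0.035,0.36],"roll":-0.01,"jaw":50},
    {"xyz":[0.002,-0.035,0.42],"roll":-0.01,"jaw":50},
    {"xyz":[0.002,-0.035,0.438],"roll":-0.01,"jaw":50},
    {"xyz":[0.002,-0.035,0.438],"roll":-0.01,"jaw":50},
    {"xyz":[0.002,-0.035,0.438],"roll":-0.01,"jaw":20},
    {"xyz":[0.002,-0.035,0.438],"roll":-0.01,"jaw":20},
    {"xyz":[0.002,-0.035,0.438],"roll":-0.01,"jaw":20},
    {"xyz":[0.002,-0.035,0.438],"roll":-0.01,"jaw":20},
  ],
)

```text
t: 55.95
tcp_pos: [0.4627, -0.0279, -0.0016]
eef_rot: [0.002, 0.67, 0.743, 0.001]
wrist_force: [1.0, -0.0, 6.8]
opening: 0.407
grasp_force: 40.8
```

Emit:
drive_tool(
  commands=[
    {"xyz":[0,0,0],"roll":0,"jaw":20},
    {"xyz":[0,0,0],"roll":0,"jaw":20},
    {"xyz":[0,0,-0.1],"roll":0,"jaw":20},
    {"xyz":[0,0,-0.22],"roll":0,"jaw":20},
    {"xyz":[0,0,-0.26],"roll":0,"jaw":20},
    {"xyz":[0,0,-0.26],"roll":0,"jaw":20},
  ],
)

```text
t: 56.7
tcp_pos: [0.4622, -0.0279, 0.1285]
eef_rot: [0.002, 0.67, 0.743, 0.001]
wrist_force: [0.1, -0.5, -1.1]
opening: 0.409
grasp_force: 40.3
```

```bash
python3 - <<'E'
from h import *
s=tool()[2]; print(s["opening"]*85.4,s["grasp_force"])
a=np.radians(4.9); T=lambda u:(486+u*np.cos(a),-318.5+u*np.sin(a))
print(T(61),T(0),T(-61))
plan([(*T(61),126,5)],[(*T(61),-19,5)])
E
```

```text
34.94582006647404 40.3246146440506
(np.float64(546.7770630676453), np.float64(-313.2895676886206)) (np.float64(486.0), np.float64(-318.5)) (np.float64(425.22293693235474), np.float64(-323.7104323113794))
at [462.2 -27.9 128.5   5.9]
   [546.8, -313.3, 126.0, 5.0] -> [-0.585, 0.11, 0.005] roll 0.03
--
   [546.8, -313.3, -19.0, 5.0] -> [0.0, 0.0, 0.29] roll -0.0
--
```

Emit:
drive_tool(
  commands=[
    {"xyz":[-0.585,0.11,0],"roll":0.03,"jaw":20},
    {"xyz":[-0.585,0.11,0],"roll":0.03,"jaw":20},
    {"xyz":[-0.585,0.11,0],"roll":0.03,"jaw":20},
    {"xyz":[-0.585,0.11,0],"roll":0.03,"jaw":20},
    {"xyz":[-0.585,0.11,0],"roll":0.03,"jaw":20},
    {"xyz":[-0.585,0.11,0],"roll":0.03,"jaw":20},
    {"xyz":[-0.585,0.11,0],"roll":0.03,"jaw":20},
    {"xyz":[-0.585,0.11,0],"roll":0.03,"jaw":20},
  ],
)

```text
t: 57.7
tcp_pos: [0.5458, -0.3117, 0.1261]
eef_rot: [-0.0, 0.675, 0.738, 0.0]
wrist_force: [0.0, 0.1, 0.6]
opening: 0.405
grasp_force: 40.3
```

```bash
python3 - <<'E'
from h import *
s=tool()[2]; print(s["opening"]*85.4,s["grasp_force"])
p=vision.grab_frame("wrist")
for r in regions_of(p,"tray")[:2]: print(r["confidence"],r["mask"].sum(),frect(p,r["mask"],.018),np.argwhere(r["mask"]).min(0),np.argwhere(r["mask"]).max(0))
for r in regions_of(p,"bowl")[:1]: print("bowl",r["confidence"],frect(p,r["mask"],.06))
# inner floor edges along tray axes: profile of brightness at z=18
im=p["pixels"].astype(int).sum(2)/3
a=np.radians(4.9)
def v(u,q,z=.018):
    X=[(486+u*np.cos(a)-q*np.sin(a))/1e3,(-318.5+u*np.sin(a)+q*np.cos(a))/1e3,z]; c,r=fproj(p,X).round().astype(int); return int(im[r,c]) if 0<=r<420 and 0<=c<560 else -1
print("u",[(u,v(u,35)) for u in list(range(-122,-92,2))+list(range(92,124,2))])
print("q",[(q,v(80,q)) for q in list(range(40,72,2))])
T=(546.8,-313.3); plan([(*T,-16.6,5)])
E
```

```text
34.62233761024233 40.312859416007996
0.68 25694 [ 485.4 -320.1  122.6  220.6  -84.9] [131 105] [259 342]
bowl 0.73 [ 690.  -258.9  108.6  108.9   29. ]
u [(-122, 173), (-120, 173), (-118, 173), (-116, 173), (-114, 172), (-112, 174), (-110, 166), (-108, 118), (-106, 85), (-104, 73), (-102, 71), (-100, 82), (-98, 86), (-96, 88), (-94, 88), (92, 90), (94, 89), (96, 89), (98, 89), (100, 89), (102, 89), (104, 80), (106, 89), (108, 88), (110, 89), (112, 93), (114, 94), (116, 93), (118, 92), (120, 95), (122, 93)]
q [(40, 92), (42, 92), (44, 91), (46, 93), (48, 93), (50, 92), (52, 92), (54, 89), (56, 92), (58, 84), (60, 92), (62, 95), (64, 96), (66, 95), (68, 95), (70, 95)]
at [ 546.  -312.1  126.8    5.1]
   [546.8, -313.3, -16.6, 5.0] -> [-0.002, 0.001, 0.287] roll 0.0
--
```

Emit:
drive_tool(
  commands=[
    {"xyz":[-0.004,0,0.12],"roll":0,"jaw":20},
    {"xyz":[-0.004,0,0.22],"roll":0,"jaw":20},
    {"xyz":[-0.004,0,0.27],"roll":0,"jaw":20},
    {"xyz":[-0.004,0,0.287],"roll":0,"jaw":20},
    {"xyz":[-0.004,0,0.287],"roll":0,"jaw":20},
    {"xyz":[-0.004,0,0.287],"roll":0,"jaw":45},
    {"xyz":[-0.004,0,0.287],"roll":0,"jaw":45},
    {"xyz":[-0.004,0,0.287],"roll":0,"jaw":45},
    {"xyz":[-0.004,0,0.15],"roll":0,"jaw":45},
    {"xyz":[-0.004,0,0.03],"roll":0,"jaw":45},
  ],
)

```text
t: 59.1
tcp_pos: [0.5456, -0.3147, 0.1088]
eef_rot: [-0.001, 0.676, 0.737, -0.0]
wrist_force: [1.2, 0.0, 1.3]
opening: 0.526
grasp_force: 0.0
```

```bash
python3 - <<'E'
from h import *
p=vision.grab_frame("wrist")
for r in regions_of(p,"plaque_a")[:3]: print(round(float(r["confidence"]),2),p["pixels"][r["mask"]].mean(0).round(),frect(p,r["mask"],.018))
plan([(455,31.5,120,6)],[(455,31.5,-3,6)])
E
```

```text
0.75 [134.  64.  53.] [ 546.6 -314.1   36.5   53.1    5.4]
at [ 549.6 -317.3  117.8    5. ]
   [455.0, 31.5, 120.0, 6.0] -> [0.711, -0.128, -0.004] roll -0.03
--
   [455.0, 31.5, -3.0, 6.0] -> [0.0, 0.0, 0.246] roll -0.0
--
```

Emit:
drive_tool(
  commands=[
    {"xyz":[0.705,-0.12,-0.02],"roll":-0.03,"jaw":50},
    {"xyz":[0.705,-0.12,-0.02],"roll":-0.03,"jaw":50},
    {"xyz":[0.705,-0.12,-0.02],"roll":-0.03,"jaw":50},
    {"xyz":[0.705,-0.12,-0.02],"roll":-0.03,"jaw":50},
    {"xyz":[0.705,-0.12,-0.02],"roll":-0.03,"jaw":50},
    {"xyz":[0.705,-0.12,-0.02],"roll":-0.03,"jaw":50},
    {"xyz":[0.705,-0.12,-0.02],"roll":-0.03,"jaw":50},
    {"xyz":[0.705,-0.12,-0.02],"roll":-0.03,"jaw":50},
    {"xyz":[0.705,-0.12,-0.02],"roll":-0.03,"jaw":50},
  ],
)

```text
t: 60.32
tcp_pos: [0.4558, 0.03, 0.1178]
eef_rot: [0.0, 0.67, 0.742, -0.0]
wrist_force: [-0.5, 0.3, -0.0]
opening: 0.589
grasp_force: 0.0
```

```bash
python3 - <<'E'
from h import *
look(); plan([(455,31.5,-2.5,6)])
E
```

```text
0.87 [175.  79.  62.] table [455.2  26.6  38.6  56.5   5.6] bed [454.6  32.9  35.8  52.4   5.6] press [-0.4  0.1] -0.4
0.82 [181.  83.  65.] table [449.6  89.   39.1  53.3   6.6] bed [449.5  90.6  36.2  49.4   6.6] press [ 0.6 58. ] 0.6
at [455.7  30.  117.7   5.8]
   [455.0, 31.5, -2.5, 6.0] -> [0.003, -0.001, 0.24] roll -0.01
--
```

Emit:
drive_tool(
  commands=[
    {"xyz":[0.004,-0.002,0.12],"roll":0,"jaw":50},
    {"xyz":[0.004,-0.002,0.21],"roll":0,"jaw":50},
    {"xyz":[0.004,-0.002,0.24],"roll":0,"jaw":50},
    {"xyz":[0.004,-0.002,0.24],"roll":0,"jaw":50},
    {"xyz":[0.004,-0.002,0.24],"roll":0,"jaw":20},
    {"xyz":[0.004,-0.002,0.24],"roll":0,"jaw":20},
    {"xyz":[0.004,-0.002,0.24],"roll":0,"jaw":20},
    {"xyz":[0.004,-0.002,0.24],"roll":0,"jaw":20},
    {"xyz":[0.004,-0.002,0.24],"roll":0,"jaw":20},
  ],
)

```text
t: 61.55
tcp_pos: [0.4561, 0.0327, 0.0001]
eef_rot: [0.002, 0.67, 0.743, 0.001]
wrist_force: [0.7, -0.8, 6.7]
opening: 0.402
grasp_force: 40.6
```

Emit:
drive_tool(
  commands=[
    {"xyz":[0,0,-0.1],"roll":0,"jaw":20},
    {"xyz":[0,0,-0.22],"roll":0,"jaw":20},
    {"xyz":[0,0,-0.26],"roll":0,"jaw":20},
    {"xyz":[0,0,-0.26],"roll":0,"jaw":20},
    {"xyz":[0,0,-0.26],"roll":0,"jaw":20},
  ],
)

```text
t: 62.18
tcp_pos: [0.4536, 0.0328, 0.1266]
eef_rot: [-0.001, 0.67, 0.743, -0.001]
wrist_force: [-1.3, 0.9, 0.1]
opening: 0.404
grasp_force: 40.4
```

```bash
python3 - <<'E'
from h import *
s=tool()[2]; print(s["opening"]*85.4,s["grasp_force"])
plan([(485.4,-320.1,127,5)])
E
```

```text
34.477816636122064 40.38187623023987
at [453.6  32.8 126.6   5.9]
   [485.4, -320.1, 127.0, 5.0] -> [-0.709, -0.009, -0.001] roll 0.03
--
```

Emit:
drive_tool(
  commands=[
    {"xyz":[-0.709,-0.009,0],"roll":0.03,"jaw":20},
    {"xyz":[-0.709,-0.009,0],"roll":0.03,"jaw":20},
    {"xyz":[-0.709,-0.009,0],"roll":0.03,"jaw":20},
    {"xyz":[-0.709,-0.009,0],"roll":0.03,"jaw":20},
    {"xyz":[-0.709,-0.009,0],"roll":0.03,"jaw":20},
    {"xyz":[-0.709,-0.009,0],"roll":0.03,"jaw":20},
    {"xyz":[-0.709,-0.009,0],"roll":0.03,"jaw":20},
    {"xyz":[-0.709,-0.009,0],"roll":0.03,"jaw":20},
    {"xyz":[-0.709,-0.009,0],"roll":0.03,"jaw":20},
  ],
)

```text
t: 63.3
tcp_pos: [0.4864, -0.319, 0.1274]
eef_rot: [-0.001, 0.675, 0.738, 0.0]
wrist_force: [-0.1, -0.1, -0.7]
opening: 0.402
grasp_force: 40.4
```

```bash
python3 - <<'E'
from h import *
s=tool()[2]; print(s["opening"]*85.4,s["grasp_force"])
plan([(485.4,-320.1,-15,5)])
E
```

```text
34.35795295245053 40.36486566066742
at [ 486.4 -319.   127.4    5.1]
   [485.4, -320.1, -15.0, 5.0] -> [-0.002, -0.002, 0.285] roll 0.0
--
```

Emit:
drive_tool(
  commands=[
    {"xyz":[-0.002,-0.002,0.12],"roll":0,"jaw":20},
    {"xyz":[-0.002,-0.002,0.22],"roll":0,"jaw":20},
    {"xyz":[-0.002,-0.002,0.27],"roll":0,"jaw":20},
    {"xyz":[-0.002,-0.002,0.285],"roll":0,"jaw":20},
    {"xyz":[-0.002,-0.002,0.285],"roll":0,"jaw":20},
    {"xyz":[-0.002,-0.002,0.285],"roll":0,"jaw":43},
    {"xyz":[-0.002,-0.002,0.285],"roll":0,"jaw":43},
    {"xyz":[-0.002,-0.002,0.285],"roll":0,"jaw":43},
    {"xyz":[-0.002,-0.002,0.17],"roll":0,"jaw":43},
    {"xyz":[-0.002,-0.002,0.05],"roll":0,"jaw":43},
  ],
)

```text
t: 64.55
tcp_pos: [0.4849, -0.321, 0.1037]
eef_rot: [-0.001, 0.676, 0.737, -0.0]
wrist_force: [0.8, 0.4, -0.1]
opening: 0.501
grasp_force: 0.0
```

Emit:
drive_tool(
  commands=[
    {"xyz":[0,0,-0.06],"roll":0,"jaw":50},
    {"xyz":[0,0,-0.06],"roll":0,"jaw":50},
    {"xyz":[0,0,-0.06],"roll":0,"jaw":50},
  ],
)

```text
t: 64.92
tcp_pos: [0.4849, -0.321, 0.1313]
eef_rot: [-0.001, 0.676, 0.737, -0.0]
wrist_force: [0.4, -0.3, -0.2]
opening: 0.585
grasp_force: 0.0
```

```bash
python3 - <<'E'
from h import *
p=vision.grab_frame("wrist")
for r in regions_of(p,"plaque_a")[:3]: print(round(float(r["confidence"]),2),p["pixels"][r["mask"]].mean(0).round(),frect(p,r["mask"],.018))
plan([(449.3,91,125,6)])
E
```

```text
0.93 [128.  60.  49.] [ 485.6 -320.6   36.2   51.2    4.2]
0.83 [110.  54.  44.] [ 546.2 -315.2   38.6   54.1    5.8]
at [ 484.6 -320.8  130.6    5. ]
   [449.3, 91.0, 125.0, 6.0] -> [0.827, 0.001, 0.011] roll -0.03
--
```

Emit:
drive_tool(
  commands=[
    {"xyz":[0.827,0.001,0],"roll":-0.03,"jaw":50},
    {"xyz":[0.827,0.001,0],"roll":-0.03,"jaw":50},
    {"xyz":[0.827,0.001,0],"roll":-0.03,"jaw":50},
    {"xyz":[0.827,0.001,0],"roll":-0.03,"jaw":50},
    {"xyz":[0.827,0.001,0],"roll":-0.03,"jaw":50},
    {"xyz":[0.827,0.001,0],"roll":-0.03,"jaw":50},
    {"xyz":[0.827,0.001,0],"roll":-0.03,"jaw":50},
    {"xyz":[0.827,0.001,0],"roll":-0.03,"jaw":50},
    {"xyz":[0.827,0.001,0],"roll":-0.03,"jaw":50},
    {"xyz":[0.827,0.001,0],"roll":-0.03,"jaw":50},
  ],
)

```text
t: 66.28
tcp_pos: [0.4499, 0.0896, 0.1325]
eef_rot: [-0.0, 0.67, 0.742, -0.0]
wrist_force: [-0.0, 0.0, -0.2]
opening: 0.582
grasp_force: 0.0
```

```bash
python3 - <<'E'
from h import *
look(); plan([(449.3,92,-2,6)])
E
```

```text
0.55 [157.  71.  55.] table [448.9  86.7  39.2  55.1   5.8] bed [448.4  92.6  36.5  51.3   5.8] press [-0.3 60.1] -0.2
at [450.   89.7 132.7   5.8]
   [449.3, 92.0, -2.0, 6.0] -> [0.005, -0.001, 0.269] roll -0.01
--
```

Emit:
drive_tool(
  commands=[
    {"xyz":[0.005,-0.002,0.12],"roll":0,"jaw":50},
    {"xyz":[0.005,-0.002,0.23],"roll":0,"jaw":50},
    {"xyz":[0.005,-0.002,0.268],"roll":0,"jaw":50},
    {"xyz":[0.005,-0.002,0.268],"roll":0,"jaw":50},
    {"xyz":[0.005,-0.002,0.268],"roll":0,"jaw":20},
    {"xyz":[0.005,-0.002,0.268],"roll":0,"jaw":20},
    {"xyz":[0.005,-0.002,0.268],"roll":0,"jaw":20},
    {"xyz":[0.005,-0.002,0.268],"roll":0,"jaw":20},
    {"xyz":[0.005,-0.002,0.268],"roll":0,"jaw":20},
  ],
)

```text
t: 67.5
tcp_pos: [0.4497, 0.093, 0.0003]
eef_rot: [0.001, 0.67, 0.743, 0.001]
wrist_force: [-0.5, -2.2, 6.4]
opening: 0.406
grasp_force: 40.5
```

Emit:
drive_tool(
  commands=[
    {"xyz":[0,0,-0.1],"roll":0,"jaw":20},
    {"xyz":[0,0,-0.22],"roll":0,"jaw":20},
    {"xyz":[0,0,-0.27],"roll":0,"jaw":20},
    {"xyz":[0,0,-0.27],"roll":0,"jaw":20},
    {"xyz":[0,0,-0.27],"roll":0,"jaw":20},
  ],
)

```text
t: 68.12
tcp_pos: [0.4478, 0.0929, 0.1323]
eef_rot: [-0.001, 0.67, 0.743, -0.001]
wrist_force: [-0.3, 0.1, -1.1]
opening: 0.403
grasp_force: 40.3
```

```bash
python3 - <<'E'
from h import *
s=tool()[2]; print(s["opening"]*85.4,s["grasp_force"])
plan([(424.6,-325.5,132,5)])
E
```

```text
34.41673140420985 40.303961634635925
at [447.8  92.9 132.3   5.9]
   [424.6, -325.5, 132.0, 5.0] -> [-0.828, -0.132, 0.001] roll 0.03
--
```

Emit:
drive_tool(
  commands=[
    {"xyz":[-0.828,-0.132,0],"roll":0.03,"jaw":20},
    {"xyz":[-0.828,-0.132,0],"roll":0.03,"jaw":20},
    {"xyz":[-0.828,-0.132,0],"roll":0.03,"jaw":20},
    {"xyz":[-0.828,-0.132,0],"roll":0.03,"jaw":20},
    {"xyz":[-0.828,-0.132,0],"roll":0.03,"jaw":20},
    {"xyz":[-0.828,-0.132,0],"roll":0.03,"jaw":20},
    {"xyz":[-0.828,-0.132,0],"roll":0.03,"jaw":20},
    {"xyz":[-0.828,-0.132,0],"roll":0.03,"jaw":20},
    {"xyz":[-0.828,-0.132,0],"roll":0.03,"jaw":20},
    {"xyz":[-0.828,-0.132,0],"roll":0.03,"jaw":20},
  ],
)

```text
t: 69.38
tcp_pos: [0.4256, -0.3243, 0.1333]
eef_rot: [-0.001, 0.675, 0.738, 0.0]
wrist_force: [-0.6, 0.1, -0.6]
opening: 0.406
grasp_force: 40.3
```

```bash
python3 - <<'E'
from h import *
s=tool()[2]; print(s["opening"]*85.4,s["grasp_force"])
plan([(424.6,-325.5,-15,5)])
E
```

```text
34.696653803234305 40.28831362724304
at [ 425.6 -324.3  133.3    5.1]
   [424.6, -325.5, -15.0, 5.0] -> [-0.002, -0.002, 0.297] roll 0.0
--
```

Emit:
drive_tool(
  commands=[
    {"xyz":[-0.002,-0.002,0.12],"roll":0,"jaw":20},
    {"xyz":[-0.002,-0.002,0.23],"roll":0,"jaw":20},
    {"xyz":[-0.002,-0.002,0.28],"roll":0,"jaw":20},
    {"xyz":[-0.002,-0.002,0.296],"roll":0,"jaw":20},
    {"xyz":[-0.002,-0.002,0.296],"roll":0,"jaw":20},
    {"xyz":[-0.002,-0.002,0.296],"roll":0,"jaw":43},
    {"xyz":[-0.002,-0.002,0.296],"roll":0,"jaw":43},
    {"xyz":[-0.002,-0.002,0.296],"roll":0,"jaw":43},
    {"xyz":[-0.002,-0.002,0.18],"roll":0,"jaw":43},
    {"xyz":[-0.002,-0.002,0.06],"roll":0,"jaw":43},
  ],
)

```text
t: 70.62
tcp_pos: [0.4241, -0.3263, 0.1048]
eef_rot: [-0.001, 0.676, 0.737, 0.0]
wrist_force: [0.1, -1.0, -0.9]
opening: 0.506
grasp_force: 0.0
```

Emit:
drive_tool(
  commands=[
    {"xyz":[0.1,0.05,-0.12],"roll":0,"jaw":50},
    {"xyz":[0.2,0.05,-0.2],"roll":0,"jaw":50},
    {"xyz":[0.2,0.05,-0.2],"roll":0,"jaw":50},
    {"xyz":[0.2,0.05,-0.2],"roll":0,"jaw":50},
    {"xyz":[0.2,0.05,-0.2],"roll":0,"jaw":50},
  ],
)

```text
t: 71.25
tcp_pos: [0.4401, -0.2255, 0.2019]
eef_rot: [-0.001, 0.676, 0.737, -0.0]
wrist_force: [0.5, 0.3, -0.5]
opening: 0.586
grasp_force: 0.0
```

```bash
python3 - <<'E'
from h import *
print(tool()[0])
p=vision.grab_frame("wrist"); save(p,"end_w.png")
for r in regions_of(p,"plaque_a")[:5]: print(round(float(r["confidence"]),2),p["pixels"][r["mask"]].mean(0).round(),frect(p,r["mask"],.018))
a=rectify(p,86,104,-192,-132,26,2).astype(int); L=a.sum(2)//3
for r in range(36): print(104-r/2,"".join("%4d%s"%(L[r,c],"*" if a[r,c,2]-a[r,c,0]>.3*a[r,c,2] else " ") for c in range(36,84,4)))
t=vision.grab_frame("top")
for k,z in [("packing_a",.021),("plaque_a",.014),("brush",.01),("ink_stick",.01),("paperweight",.016),("bowl",.06),("ink_bottle",.075),("tin",.06)]:
    for r in regions_of(t,k)[:5]: print(k,round(float(r["confidence"]),2),rect(t,r["mask"],z))
E
```

```text
[ 0.44010313 -0.22551688  0.20187196]
0.88 [122.  57.  46.] [ 425.1 -326.3   34.4   54.     4.6]
0.87 [120.  58.  46.] [ 544.9 -312.5   37.7   53.6    6.5]
0.83 [121.  57.  47.] [ 485.9 -319.6   36.7   54.3    6. ]
0.65 [142. 123. 101.] [735.9  -5.8  17.4 117.3   5.7]
104.0  161  165  159  141  139  138  131  136  145  162  165  163 
103.5  154  164  160  150  152  152  143  146  152  163  164  161 
103.0  140  163  161  157  159  160  153  154  158  164  165  158 
102.5  124  159  160  160  161  162  160  158  160  163  162  153 
102.0  107  147  150  159  160  161  162  160  159  161  157  148 
101.5   97  135  140  155  155  157  158  157  154  157  149  141 
101.0   86  113  122  144  144  147  147  147  144  143  133  126 
100.5   76   92  104  132  132  131  129  134  133  128  116  111 
100.0   69   75   88  118  122  122  118  124  124  111  101   98 
99.5   62   59   76  105  118  127  120  125  123  100   92   94*
99.0   59   55   72   97  121  141  132  131  125   94   89*  94*
98.5   57   53   68   88  123  154  143  136  123   92   91*  96*
98.0   57   55   64   81  123 
[... 1801 characters left out ...]
]
plaque_a 0.68 [506.3 469.7  40.3  57.7   2.9]
plaque_a 0.63 [ 546.8 -311.7   38.5   44.2   -1.6]
plaque_a 0.58 [ 478.2 -310.9   17.6   22.6   -1.4]
plaque_a 0.55 [642.  497.7  42.1  50.1  66.7]
brush 0.54 [743.4  37.1  14.7 195.    4.9]
ink_stick 0.5 [664.4 197.9  28.3  73.3   9.3]
ink_stick 0.46 [501.6 308.5  14.4  60.8 -84.3]
ink_stick 0.16 [619.6  45.6 118.1 203.5  23.4]
paperweight 0.91 [338.1 195.5  30.6 179.6  22.5]
paperweight 0.42 [302.6 339.7  48.9  67.6  25.1]
paperweight 0.16 [ 475.3 -130.9   43.7   43.7    6.8]
bowl 0.68 [ 692.2 -258.4  109.5  110.5   13. ]
tin 0.68 [668.  374.4  40.9  62.  -45.7]
tin 0.68 [535.5  -0.8 262.3 291.2   4.9]
tin 0.35 [726.1  37.1  11.9 182.3   5.2]
```

All three plaques lie in the tray, the pointer is still at the mark (both tips ≈ 95.3 mm), and the other things have not moved. Handing in.

```bash
python3 -c "
from workcell import finish_job
print(finish_job())"
```

```text
the job is handed in; nothing more can be done
None
```

I handed the job in with the steps done in the order asked: strip in the box, three plaques pressed for over 3 s with the pointer at the mark, clamp fully open, and plaques flat in the tray; other things measured undisturbed, verdict not shown.

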